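# Hang the vase tray on its two pins, lock it and load it

## Task

Hang the blue two-compartment tray on the white stand, with both flange holes fully down over the two steel pins and the tray on the side of the pins towards you, and then turn the red keeper a quarter turn, as far as it goes, so that it lies over the flange. Then stand the two amber vases from the grey mat upright in the hanging tray, one in each compartment, setting them down gently. Leave the blue vase, the tape roll and the small carton where they are.

Things in the scene. Friction and masses are not known exactly. Their poses are not given: they have to be found in the camera images.
- stand: Fixed white stand, left or right on the bench, turned up to 12 degrees. Crossbar 200 wide (y), 74 deep (x 6 to 80), top 90 high, on two legs; below it a round steel stop bar along y, front at x = 0, 37 to 53 high. Origin: on the bench below the stop bar's front, mid-width. x points from its front (robot side) to its back, z up.
- pin_left (a point): Foot of the stand's left upright steel pin, on the top face of the crossbar (stand x 22, y +65, z 90). Pin 10 diameter, 30 tall; the top 12 taper to 4 diameter. Axes as the stand.
- pin_right (a point): The same for the right pin (stand x 22, y -65, z 90), same size.
- keeper_pivot (a point): On the keeper's vertical hinge axis, at the crossbar's top face (stand x 62, y 0, z 90). Axes as the stand. The keeper is a flat red bar 13 wide and 101 long, its underside 9.5 and top 16.5 above the crossbar; its plain end is 49 from the pivot, its tail carries the black post.
- keeper (a joint): Keeper angle, rad. 0 = open: along stand y, plain end to +y, post to -y, clear of the flange. Grows counter-clockwise from above to its stop at 1.57: plain end to stand -x, over the tray's flange, post to +x. Starts between -0.3 and 0.1. Friction only (about 1 N at the post): stays where it is left.
- keeper_post (a point): Middle of the black round post standing on the keeper's tail: 12 diameter, 34 high, from 16.5 to 50.5 above the crossbar, this point 38.5 above it; 45 from the pivot. Moves and turns with the keeper.
- tray_tab (a point): Middle of the tray's black upright grip tab: 10 thick (tray x), 50 wide (tray y), 42 high, standing on the flange, its middle 86 above the tray's underside. Axes as the tray.
- tray_base (a point): Centre of the underside of the loose blue tray (about 0.4 kg), 96 (x) by 164 (y); x points from its open front to its flange, z up. Floor 4 thick, rims 22 high, back wall to x = 48, 65 high; flange 5 thick from its top back to x = 92; tab at x = 46. Hung, its axes lie along the stand's and this point is at stand x -49, z 30; released, it leans forward some 3 degrees on the stop bar.
- hole_left (a point): Centre of the left flange hole, on the flange's underside (tray frame: 25 towards +x, 65 towards +y and 26 down from the tab's middle); hole 13 diameter. Goes over pin_left, until the underside lies on the crossbar.
- hole_right (a point): The same for the right hole (65 towards -y). Goes over pin_right.
- pocket_left (a point): Centre of the inner floor of the tray's left compartment, 89 (x) by 77 (y), walls 18 deep. Axes as the tray.
- pocket_right (a point): The same for the right compartment.
- vase_a_mid (a point): Half-way up an amber vase, 72 tall, z up along its axis: foot 30 diameter, belly 48 at 22 high, neck 24 at 50 high, flared rim 36 at 68 high. About 0.11 kg. Stands upright on the thin grey mat between tray and stand, in a row along x with the other two vases, in any order.
- vase_b_mid (a point): The same for the other, identical amber vase.
- vase_blue_mid (a point): Half-way up the blue vase, same shape. A bystander: leave it alone.
- tape_roll: Loose brown tape roll lying flat, 90 diameter, 48 high; origin at its underside. Bystander.
- carton: Loose small cardboard carton, 110 (x) by 150 (y) by 70 high; origin at its underside. Bystander.
Things that resemble listed ones, but are neither listed nor needed, are in the scene too. Of the things like the part that bears tray_tab, leave any that is purple; of the rest the larger one is meant.

How it is judged:
On the way, in this order (a step that is already met when the one before it is completed fails the run):
1. the tray hangs with both holes down over both pins, the keeper still open (horizontal distance between hole_left and pin_left below 0.005 m and z of hole_left in the frame of stand between 0.085 and 0.097 m and horizontal distance between hole_right and pin_right below 0.005 m and z of hole_right in the frame of stand between 0.085 and 0.097 m and angle between tray_tab's own z axis and vertical below 0.12 rad and value of joint keeper below 1 rad), for 0.2 s.
2. the keeper is turned over the flange of the hung tray, no vase in it yet (horizontal distance between hole_left and pin_left below 0.005 m and z of hole_left in the frame of stand between 0.085 and 0.097 m and horizontal distance between hole_right and pin_right below 0.005 m and z of hole_right in the frame of stand between 0.085 and 0.097 m and angle between tray_tab's own z axis and vertical below 0.12 rad and value of joint keeper above 1.35 rad and not (x of vase_a_mid in the frame of pocket_left between -0.03 and 0.03 m and y of vase_a_mid in the frame of pocket_left between -0.025 and 0.025 m and z of vase_a_mid in the frame of pocket_left between 0.028 and 0.046 m and angle between vase_a_mid's own z axis and vertical below 0.2 rad) and not (x of vase_a_mid in the frame of pocket_right between -0.03 and 0.03 m and y of vase_a_mid in the frame of pocket_right between -0.025 and 0.025 m and z of vase_a_mid in the frame of pocket_right between 0.028 and 0.046 m and angle between vase_a_mid's own z axis and vertical below 0.2 rad) and not (x of vase_b_mid in the frame of pocket_left between -0.03 and 0.03 m and y of vase_b_mid in the frame of pocket_left between -0.025 and 0.025 m and z of vase_b_mid in the frame of pocket_left between 0.028 and 0.046 m and angle between vase_b_mid's own z axis and vertical below 0.2 rad) and not (x of vase_b_mid in the frame of pocket_right between -0.03 and 0.03 m and y of vase_b_mid in the frame of pocket_right between -0.025 and 0.025 m and z of vase_b_mid in the frame of pocket_right between 0.028 and 0.046 m and angle between vase_b_mid's own z axis and vertical below 0.2 rad)), for 0.2 s.
At the end, for the whole second after the job is handed in: The tray hangs on the stand: each flange hole within 5 mm of its own pin sideways and its underside no more than 7 mm above the crossbar, tray level within 0.12 rad; the keeper is at 1.35 rad or more; one amber vase stands in each compartment on its floor, upright within 0.2 rad (in either order) (horizontal distance between hole_left and pin_left below 0.005 m and z of hole_left in the frame of stand between 0.085 and 0.097 m and horizontal distance between hole_right and pin_right below 0.005 m and z of hole_right in the frame of stand between 0.085 and 0.097 m and angle between tray_tab's own z axis and vertical below 0.12 rad and value of joint keeper above 1.35 rad and ((x of vase_a_mid in the frame of pocket_left between -0.03 and 0.03 m and y of vase_a_mid in the frame of pocket_left between -0.025 and 0.025 m and z of vase_a_mid in the frame of pocket_left between 0.028 and 0.046 m and angle between each of vase_a_mid, vase_b_mid's own z axis and vertical below 0.2 rad and x of vase_b_mid in the frame of pocket_right between -0.03 and 0.03 m and y of vase_b_mid in the frame of pocket_right between -0.025 and 0.025 m and z of vase_b_mid in the frame of pocket_right between 0.028 and 0.046 m) or (x of vase_a_mid in the frame of pocket_right between -0.03 and 0.03 m and y of vase_a_mid in the frame of pocket_right between -0.025 and 0.025 m and z of vase_a_mid in the frame of pocket_right between 0.028 and 0.046 m and angle between each of vase_a_mid, vase_b_mid's own z axis and vertical below 0.2 rad and x of vase_b_mid in the frame of pocket_left between -0.03 and 0.03 m and y of vase_b_mid in the frame of pocket_left between -0.025 and 0.025 m and z of vase_b_mid in the frame of pocket_left between 0.028 and 0.046 m))); the robot touches nothing.
It fails at once if the blue vase is moved by more than 25 mm (distance of vase_blue_mid from where it was at the start of the episode above 0.025 m).
It fails at once if the tape roll is moved by more than 25 mm (distance of tape_roll from where it was at the start of the episode above 0.025 m).
It fails at once if the carton is moved by more than 25 mm (distance of carton from where it was at the start of the episode above 0.025 m).
It fails at once if an amber vase is dropped into or slammed against the tray (over 40 N) (contact force between any of vase_a, vase_b and tray above 40 N).
It also fails if it takes over 72 s, if anything falls off the work surface, if the arm or the gripper's body presses on something with over 40 N, if the wrist force passes 120 N, or if a joint passes its speed limit or range.

## Robot

A 7-joint arm with a two-finger parallel gripper is mounted at the origin on the work surface. World frame = base frame: x ahead of the robot, y to its left, z up, the work surface at z = 0. Lengths are in m, angles in rad, forces in N, time in s.
With the tool pointing down it reaches from about 0.4 to 0.875 m from the base axis. Payload 6.5 kg.
Tool frame: the origin (TCP) lies between the finger pads; the fingertips stand 22 mm ahead of it and the grasp point (between the pads) lies 3 mm ahead of it (finger_overhang is the distance from the TCP to the fingertips, in m); z points along the fingers, x is the direction in which the jaws open and shut, and the axes are right-handed (so a half turn about z gives the same grasp; the last joint's range is limited). The gripper opens to 88 mm and grips with 3 to 60 N. Pads are 18 mm wide; open, the fingers measure 123 mm over their backs; the gripper's body (75 mm by 187 mm) begins 45 mm behind the grasp point.
Start: joints at [1.09, 0.536, -0.004, 1.538, 0.003, 1.067, -0.071], TCP at [0.262, -0.595, 0.228] pointing down, gripper open.
Joint ranges: [-2.7, 2.7], [-0.37, 2.16], [-1.27, 1.26], [0.24, 2.4], [-1.31, 4.45], [0.19, 1.91], [-2.76, 2.76]. Speed limits (rad/s): [2.39, 2.39, 3.14, 3.14, 3.14, 3.14, 3.14].

## Interface

Orientations are given as a unit quaternion [x, y, z, w].
In Python, from cell import observe, read_camera, job_done, finger_overhang gives the robot as it stands. The module is installed in compiled form; this text tells all that it offers.
- The arm moves only by the tool send_rows, never from a script. Its arguments are lists of equal length, an entry for each row: "travel": the shift along the tool's x, y, z in m, a list of three; "turn": the turn about the tool's z in degrees; "jaw": the closure, from 0 (fully open) to 1 (shut). In form: {"travel": [[x, y, z], ...], "turn": [turn, ...], "jaw": [jaw, ...]}. A call has 1 to 10 rows; each row is the pose to reach, as a shift and turn from the pose commanded when the call began, along the tool's axes at that moment; what a row does not reach only later rows make up. A row lasts 1/10 s, in which the tool goes at most 50 mm and 8.59 degrees, less where a joint would pass 70% of its speed; a pose out of reach is approached as far as the arm can. A call with a gripper value outside its range is refused whole. The fingers move at their own pace and stop on an object; "squeeze" is the grip in N (left out, the last holds). Time passes only in rows, so rows that repeat a pose let the fingers close. It gives the time, the measured TCP pose, the force and the opening at its end, in the units of the state.
- observe(): the state, without advancing time (a new reading comes with each control period).
- read_camera(name): name is "side" or "top"; returns a dict with "img" (384x512x3 uint8, blue, green, red), "depth" (384x512 float32, m along the optical axis (not along the pixel's ray), 0 where there is no reading), "mtx" (3x3 intrinsics, pixels), "k1" (the pictures are not rectified: a ray, as slopes to the right and down, at radius r is drawn at 1 + k1 r^2 times it, then the intrinsics apply), "extrinsics" (4x4, takes a point from world to camera coordinates). Camera axes: x right, y up, looking along -z (the intrinsics and any distortion apply to the point x, -y, -z); pixel columns grow to the right and rows downward; lengths in m; the calibration is good to about 2 mm. A picture is of the moment at which its call begins.
- job_done(): hands the job in, once; it reports no verdict.
The state is a dict: "time": time; "joints": joint angles; "dq": joint speeds; "tau": joint torques, N m; "eef_pos": TCP position; "tool_rot": TCP orientation; "wrist_force": force on the tool from outside, world axes, zero at the start; "torque": the same for the moment, N m; "gripper_width": finger opening in m.
Only numpy, scipy, OpenCV 4.12 (cv2) and the standard library are available. Lean on these libraries where they do the work, as an engineer would, in place of code of your own. Each camera call takes 0.05 s, during which the arm holds its last target. There are 200 camera calls.

## Working session

There is one attempt and no reset: what is moved stays moved. The work goes in short steps, Python scripts to look and compute and a tool call to move; the robot and the scene stay as the last step left them, time stands still between calls to the robot, and variables do not carry over. Pictures are saved under pics/ and viewed, about 8 in all and at most 12, crops included, and the job is handed in when it is done.

Besides the shell and the picture viewer there is one more tool, called after "Emit:" as name([rows], argument=value, ...), one row to a line, values as JSON. send_rows: Moves the arm, as the interface text tells. Its arguments: {"type":"object","properties":{"travel":{"type":"array","items":{"type":"array","items":{"type":"number"}}},"turn":{"type":"array","items":{"type":"number"}},"jaw":{"type":"array","items":{"type":"number"}},"squeeze":{"type":"number"}},"required":["travel","turn","jaw"]}

```bash
mkdir -p pics; cat > h.py <<'E'
import numpy as np, cv2
from cell import observe, read_camera, job_done, finger_overhang
def cam(n,save=None):
    c=read_camera(n)
    if save: cv2.imwrite('pics/'+save,c['img'])
    return c
def slopes(c,uv):
    K=np.array(c['mtx'],float); p=np.atleast_2d(np.array(uv,float))
    d=np.c_[(p[:,0]-K[0,2])/K[0,0],(p[:,1]-K[1,2])/K[1,1]]
    s=d.copy()
    for _ in range(20): s=d/(1+c['k1']*(s**2).sum(1,keepdims=True))
    return s
def pose(c):
    E=np.array(c['extrinsics']);R=E[:3,:3];return R.T,-R.T@E[:3,3]
def rays(c,uv):
    s=slopes(c,uv);Rt,o=pose(c)
    return o,(Rt@np.c_[s[:,0],-s[:,1],-np.ones(len(s))].T).T
def onplane(c,uv,z):
    o,d=rays(c,uv); t=(z-o[2])/d[:,2]; return o+d*t[:,None]
def cloud(c):
    h,w=c['depth'].shape; v,u=np.mgrid[0:h,0:w]
    o,d=rays(c,np.c_[u.ravel(),v.ravel()])
    return (o+d*c['depth'].ravel()[:,None]).reshape(h,w,3)
def proj(c,P):
    E=np.array(c['extrinsics']);p=np.atleast_2d(P)@E[:3,:3].T+E[:3,3]
    s=np.c_[p[:,0],-p[:,1]]/-p[:,2:]
    s=s*(1+c['k1']*(s**2).sum(1,keepdims=True));K=np.array(c['mtx'])
    return np.c_[s[:,0]*K[0,0]+K[0,2],s[:,1]*K[1,1]+K[1,2]]
E
python3 - <<'E'
from h import *
np.set_printoptions(precision=4,suppress=True)
o=observe(); print(o)
for n in('top','side'):
    c=cam(n,n+'0.png'); print(n,c['mtx'],c['k1'],pose(c)); print((c['depth']>0).mean())
print(finger_overhang)
E
```

```text
{'time': 0.0, 'joints': array([ 1.0898,  0.5372, -0.0044,  1.5389,  0.0026,  1.0673, -0.0712]), 'dq': array([ 0.0004, -0.0006,  0.0001,  0.0001, -0.0018,  0.    , -0.0021]), 'tau': array([ -0.0005, -57.0996,   0.9902, -25.161 ,  -0.0564,   0.0177,
         0.0002]), 'eef_pos': array([ 0.2617, -0.5943,  0.2266]), 'tool_rot': array([ 0.8376, -0.5463, -0.0008, -0.0004]), 'wrist_force': array([-0.2224, -0.0533, -0.3181]), 'torque': array([-0.0127, -0.035 ,  0.0808]), 'gripper_width': 0.08803068640235288}
top [[365.8221   0.     253.5184]
 [  0.     365.8221 188.2644]
 [  0.       0.       1.    ]] -0.0734930477381094 (array([[-0.0287,  0.98  , -0.1967],
       [-0.9993, -0.0327, -0.0173],
       [-0.0234,  0.1961,  0.9803]]), array([ 0.3879, -0.0168,  0.9047]))
0.9957377115885416
side [[392.8318   0.     255.7771]
 [  0.     392.8318 191.4405]
 [  0.       0.       1.    ]] -0.11647521287092624 (array([[-0.6949,  0.4182, -0.5849],
       [-0.719 , -0.3921,  0.5739],
       [ 0.0107,  0.8194,  0.5732]]), array([0.015 , 0.5325, 0.6443]))
0.9959818522135416
0.022
```

View pics/top0.png

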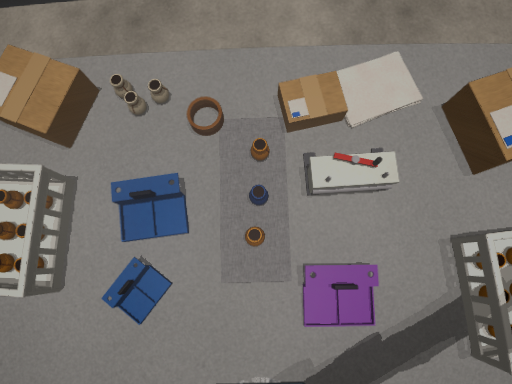

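View pics/side0.png

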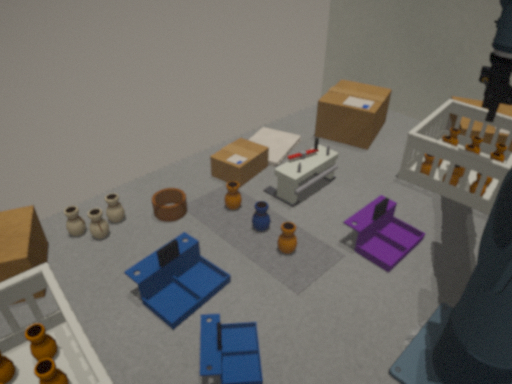

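Top view shows these lookalikes:
- **Trays:** large blue at (150,208) with its tab at (143,195), small blue at (137,290), purple at (340,295). I choose the large blue one.
- **Amber vases:** on the mat at (260,148) and (255,237), with the blue vase at (259,193) between them. The crate vases and the grey vases are decoys.
- **Stand:** (352,170), with the keeper's post at (378,160).

Next, a close crop and the measurements.

```bash
python3 - <<'E'
from h import *
np.set_printoptions(precision=4,suppress=True)
T=cam('top');S=cam('side')
a=cv2.resize(T['img'][165:250,100:200],None,fx=4,fy=4,interpolation=cv2.INTER_CUBIC)
b=cv2.resize(T['img'][140:205,300:400],None,fx=4,fy=4,interpolation=cv2.INTER_CUBIC)
cv2.imwrite('pics/crop1.png',np.hstack([a,np.vstack([b,np.zeros((80,400,3),np.uint8)])]))
for n,c,tr,st in(('top',T,(165,250,100,200),(140,205,300,400)),('side',S,(225,330,120,235),(135,210,265,345))):
    P=cloud(c);hsv=cv2.cvtColor(c['img'],cv2.COLOR_BGR2HSV)
    def rep(name,m,z0,z1):
        m=m&(P[...,2]>z0)&(P[...,2]<z1)
        q=P[m]; 
        if len(q)<5: print(n,name,len(q));return
        r=cv2.minAreaRect((q[:,:2]*1000).astype(np.float32)); print(n,name,len(q),q.mean(0),'rect',r,'z pct',np.percentile(q[:,2],[10,50,90]))
    def box(b): m=np.zeros(P.shape[:2],bool);m[b[0]:b[1],b[2]:b[3]]=1;return m
    H,Sa,V=[hsv[...,i].astype(int) for i in range(3)]
    print('table z',np.median(P[200:260,225:285,2]))
    B=box(tr); blue=(H>100)&(H<125)&(Sa>120)
    rep('tray all',B&blue,.0,.09); rep('flange',B&blue,.055,.075); rep('floor',B&blue,-.005,.015); rep('tab',B,.098,.12)
    B=box(st); rep('crossbar',B&(V>140)&(Sa<60),.08,.1); rep('red',B&(Sa>130)&((H<10)|(H>170)),.09,.12); rep('post',B&(V<90),.125,.16);rep('pins',B&(V<150),.108,.124)
E
```

```text
table z 0.00077799204261364
top tray all 3364 [0.5227 0.2512 0.0254] rect ((522.2656860351562, 251.55685424804688), (139.57180786132812, 162.59596252441406), 6.2521257400512695) z pct [0.0027 0.006  0.0659]
top flange 1092 [0.57   0.2544 0.0651] rect ((567.773681640625, 256.67254638671875), (48.22830581665039, 162.29103088378906), 6.3714189529418945) z pct [0.0633 0.0651 0.067 ]
top floor 2040 [0.5016 0.2508 0.0045] rect ((499.4971618652344, 248.80149841308594), (91.19485473632812, 161.39723205566406), 6.51686429977417) z pct [0.0021 0.0043 0.0066]
top tab 116 [0.5454 0.2531 0.1061] rect ((545.8902587890625, 253.8536834716797), (10.359456062316895, 50.22148132324219), 6.8085527420043945) z pct [0.1024 0.1066 0.1089]
top crossbar 2213 [ 0.5856 -0.2316  0.0899] rect ((589.0311889648438, -235.06582641601562), (73.97715759277344, 199.01454162597656), 2.1457223892211914) z pct [0.0881 0.0899 0.0917]
top red 173 [ 0.6084 -0.2306  0.1066] rect ((607.7144775390625, -234.5607147216797), (97.59685516357422, 13.441147804260254), 75.65168762207031) z pct [0.1046 0.1066 0.1083]
top post 34 [ 0.59
[... 1066 characters left out ...]
crossbar 752 [ 0.5838 -0.218   0.0905] rect ((590.6892700195312, -233.28250122070312), (73.51780700683594, 202.9539337158203), 1.784786581993103) z pct [0.0892 0.0905 0.0919]
side red 72 [ 0.6099 -0.2243  0.1064] rect ((609.0473022460938, -229.92393493652344), (92.32453918457031, 11.764872550964355), 74.5819091796875) z pct [0.1038 0.1066 0.1084]
side post 27 [ 0.5976 -0.2746  0.1352] rect ((597.9223022460938, -275.8262023925781), (10.949249267578125, 11.609912872314453), 84.08147430419922) z pct [0.1282 0.1359 0.1419]
side pins 68 [ 0.5902 -0.246   0.1131] rect ((595.8888549804688, -232.46670532226562), (62.22905349731445, 136.7073211669922), 1.9963350296020508) z pct [0.1088 0.1115 0.1193]
```

View pics/crop1.png

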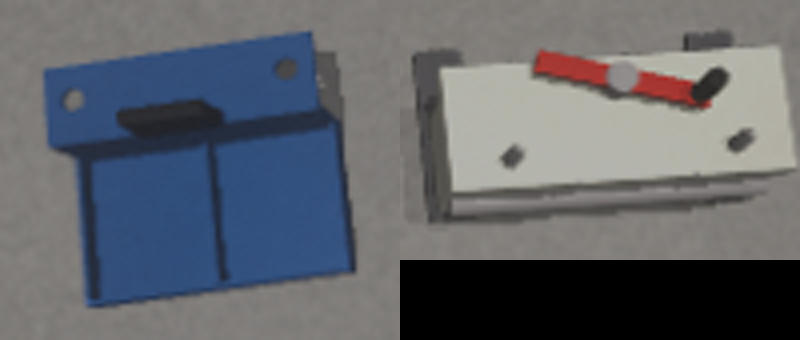

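The crop confirms the large blue tray with its two holes, and the stand with the keeper swung to about -0.29 rad, the tail and post towards the pins. At that angle the keeper's tail would foul the flange, so I'll first nudge it to about 0. Now the precise points, from both views.

```bash
python3 - <<'E'
from h import *
np.set_printoptions(precision=1,suppress=True)
T=cam('top');S=cam('side')
# holes by contours: non-blue blobs within the flange, top view
g=cv2.cvtColor(T['img'],cv2.COLOR_BGR2HSV)
for (x0,x1,y0,y1) in((112,126,184,197),(165,178,175,188)):
    m=(g[y0:y1,x0:x1,1]<115).astype(np.uint8)
    n,l,st,ce=cv2.connectedComponentsWithStats(m)
    for i in range(1,n):
        if st[i,4]>4: print('hole?',ce[i]+[x0,y0],st[i],onplane(T,[ce[i]+[x0,y0]],.0625)*1000)
P={'top':cloud(T),'side':cloud(S)}
from itertools import product
for n,c in(('top',T),('side',S)):
    Q=P[n].reshape(-1,3)*1000; hs=cv2.cvtColor(c['img'],cv2.COLOR_BGR2HSV).reshape(-1,3)
    def near(x,y,r,z0,z1): 
        k=(np.hypot(Q[:,0]-x,Q[:,1]-y)<r)&(Q[:,2]>z0)&(Q[:,2]<z1); q=Q[k]
        return len(q), q.mean(0) if len(q) else None, (q[:,:2].max(0)+q[:,:2].min(0))/2 if len(q) else None
    print(n,'pinL',near(565,-168,18,104,125),'pinR',near(571,-299,18,104,125))
    print(n,'post',near(597,-276,15,134,146))
    print(n,'tabtop',near(547,254,35,102,112))
    # pivot (grey disc) & vases
    for vx,nm in(((225,300),'v'),):pass
    for col,lo,hi in(('amber',(5,120,60),(22,255,255)),('blue',(105,120,20),(130,255,255))):
        m=cv2.inRange(cv2.cvtColor(c['img'],cv2.COLOR_BGR2HSV),lo,hi)
        box=(235,280,125,260) if n=='top' else (215,305,170,265)
        k=np.zeros_like(m);k[box[2]:box[3],box[0]:box[1]]=255;m&=k
        nn,l,st,ce=cv2.connectedComponentsWithStats(m)
        for i in range(1,nn):
            if st[i,4]>60:
                q=(P[n][l==i])*1000; r=q[(q[:,2]>62)&(q[:,2]<80)]
                print(n,col,ce[i],st[i,4],'zmax',np.percentile(q[:,2],97),'rim ctr',(r[:,:2].max(0)+r[:,:2].min(0))/2 if len(r) else None,np.ptp(r[:,:2],axis=0) if len(r) else '')
from scipy.spatial.transform import Rotation as R
print(R.from_quat(observe()['tool_rot']).as_matrix())
E
```

```text
hole? [117.9 189.6] [ 4  3  5  6 27] [[564.5 322.5  62.5]]
hole? [171.3 181.9] [ 4  5  6  5 24] [[578.9 193.   62.5]]
top pinL (17, array([ 564.5, -169.7,  113.8]), array([ 565.3, -169.7])) pinR (20, array([ 569. , -299.2,  113.7]), array([ 569.6, -299.3]))
top post (29, array([ 596.4, -277.2,  139.7]), array([ 596.4, -277.8]))
top tabtop (106, array([545.6, 253.4, 106.8]), array([545.9, 254. ]))
top amber [259.5 150.8] 216 zmax 73.95718916860469 rim ctr [660.9 -19.4] [33.3 31.5]
top amber [254.7 236.9] 178 zmax 74.17989159191237 rim ctr [448.3  -0.1] [34.3 32.2]
side pinL (19, array([ 567.4, -167. ,  111.7]), array([ 567.7, -167. ])) pinR (17, array([ 571.6, -297.8,  113.4]), array([ 571.4, -298.7]))
side post (15, array([ 598.5, -275.5,  139.4]), array([ 598.8, -277. ]))
side tabtop (123, array([547.1, 258. , 106.6]), array([548.3, 256.7]))
side amber [233.  186.2] 610 zmax 72.92782137333248 rim ctr [662.5 -16.8] [33.3 34.3]
side amber [287.1 239. ] 398 zmax 73.62910720967236 rim ctr [449.3   4.1] [33.4 32.4]
side blue [261.1 221.1] 122 zmax 44.888102537234715 rim ctr None 
[[ 0.4 -0.9 -0. ]
 [-0.9 -0.4  0. ]
 [-0.   0.  -1. ]]
```

```bash
cat > go.py <<'E'
import sys
from h import *
from scipy.spatial.transform import Rotation as R
def plan(x,y,z,yaw):
    o=observe();M=R.from_quat(o['tool_rot']).as_matrix();p=o['eef_pos']
    a=np.degrees(np.arctan2(M[1,0],M[0,0])); t=M.T@(np.array([x,y,z])-p)
    d=((yaw-a+90)%180)-90
    print('t',round(o['time'],2),'at',p.round(4),'yaw',a.round(2),'F',o['wrist_force'].round(1),'w',round(o['gripper_width'],4),'\n travel',t.round(4),'turn',round(-d,2),'tilt z',M[:,2].round(4))
if __name__=='__main__': plan(*map(float,sys.argv[1:5]))
E
python3 go.py .5975 -.2767 .25 2
```

```text
t 0.3 at [ 0.2619 -0.5947  0.2272] yaw -66.23 F [ 0.6 -0.7  0.4] w 0.088 
 travel [-0.1558 -0.4353 -0.0227] turn -68.23 tilt z [-3.e-04  5.e-04 -1.e+00]
```

Emit:
send_rows([
  [0,0,-0.023],
  [-0.156,-0.435,-0.023],
  [-0.156,-0.435,-0.023],
  [-0.156,-0.435,-0.023],
  [-0.156,-0.435,-0.023],
  [-0.156,-0.435,-0.023],
  [-0.156,-0.435,-0.023],
  [-0.156,-0.435,-0.023],
  [-0.156,-0.435,-0.023],
  [-0.156,-0.435,-0.023],
], turn=[0,-68.2,-68.2,-68.2,-68.2,-68.2,-68.2,-68.2,-68.2,-68.2], jaw=[0,0.7,0.7,0.7,0.7,0.7,0.7,0.7,0.7,0.7])

```text
time: 1.3
eef_pos: [0.5894, -0.284, 0.2506]
tool_rot: [1.0, 0.019, 0.0, 0.0]
wrist_force: [0.1, -0.6, 0.5]
gripper_width: 0.0262
```

Emit:
send_rows([
  [0,0,0],
  [0,0,0],
  [0,0,0],
], turn=[0,0,0], jaw=[0.7,0.7,0.7])

```text
time: 1.6
eef_pos: [0.5873, -0.2869, 0.2503]
tool_rot: [1.0, 0.016, -0.001, 0.001]
wrist_force: [-0.4, 0.3, 0.7]
gripper_width: 0.0257
```

```bash
python3 go.py .5975 -.2767 .134 2
```

```text
t 1.6 at [ 0.5873 -0.2869  0.2503] yaw 1.84 F [-0.4  0.3  0.7] w 0.0257 
 travel [ 0.0107 -0.01    0.1163] turn -0.16 tilt z [-0.0011 -0.0011 -1.    ]
```

Emit:
send_rows([
  [0.005,-0.005,0],
  [0.011,-0.01,0],
  [0.011,-0.01,0.03],
  [0.011,-0.01,0.06],
  [0.011,-0.01,0.09],
  [0.011,-0.01,0.105],
  [0.011,-0.01,0.116],
  [0.011,-0.01,0.116],
  [0.011,-0.01,0.116],
], turn=[0,0,0,0,0,0,0,0,0], jaw=[0.7,0.7,0.7,0.7,0.7,0.7,0.7,0.7,0.7])

```text
time: 2.5
eef_pos: [0.5999, -0.275, 0.1357]
tool_rot: [1.0, 0.017, 0.001, 0.0]
wrist_force: [0.1, -0.5, -0.4]
gripper_width: 0.0264
```

Emit:
send_rows([
  [0,0,0],
  [0,0,0],
  [0,0,0],
  [0,0,0],
  [0,0,0],
], turn=[0,0,0,0,0], jaw=[1,1,1,1,1], squeeze=6)

```text
time: 3.0
eef_pos: [0.5991, -0.2748, 0.1347]
tool_rot: [1.0, 0.017, 0.0, 0.0]
wrist_force: [-0.0, 0.5, -0.2]
gripper_width: 0.0003
```

```bash
python3 go.py .609 -.2785 .134 2
```

```text
t 3.0 at [ 0.5991 -0.2748  0.1347] yaw 1.97 F [-0.   0.5 -0.2] w 0.0003 
 travel [0.0098 0.004  0.0007] turn -0.03 tilt z [ 1.e-04 -1.e-04 -1.e+00]
```

The jaws closed on nothing. I'll take a look.

```bash
python3 - <<'E'
from h import *
T=cam('top');S=cam('side')
a=cv2.resize(T['img'][130:210,300:410],(440,320),interpolation=cv2.INTER_CUBIC)
b=cv2.resize(S['img'][110:210,255:355],(320,320),interpolation=cv2.INTER_CUBIC)
cv2.imwrite('pics/c2.png',np.hstack([a,b]))
E
```

```text
(no output)
```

View pics/c2.png

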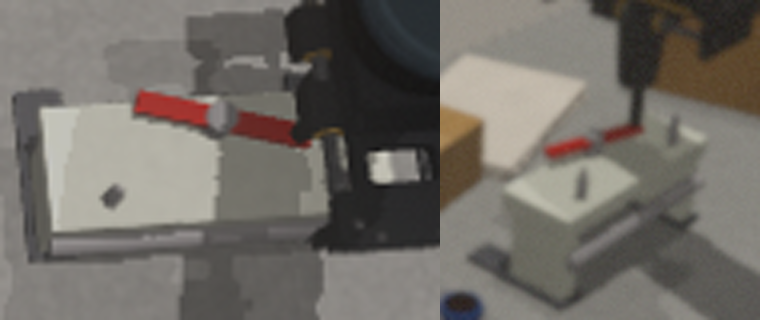

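```bash
python3 - <<'E'
from h import *
np.set_printoptions(precision=1,suppress=True)
p=observe()['eef_pos'];print(p)
for n in('top','side'):
    c=cam(n); 
    for q in(p,p-[0,0,.022],p+[0,0,.042]):print(n,q*1000,proj(c,q))
    P=cloud(c).reshape(-1,3)*1000;V=c['img'].max(2).reshape(-1)
    k=(np.hypot(P[:,0]-598,P[:,1]+276)<50)&(P[:,2]>112)&(V<110)
    q=P[k]
    for z in range(112,260,8):
        s=q[(q[:,2]>=z)&(q[:,2]<z+8)]
        if len(s): print(z,len(s),s.min(0),s.max(0))
E
```

```text
[ 0.6 -0.3  0.1]
top [ 599.  -274.8  134.5] [[377.  158.8]]
top [ 599.  -274.8  112.5] [[374.  161.5]]
top [ 599.  -274.8  176.5] [[383.1 153.3]]
112 7 [ 566.6 -300.2  112.3] [ 597.6 -271.9  115.9]
120 3 [ 593.5 -272.3  120.4] [ 598.1 -271.9  120.5]
152 2 [ 611.7 -264.2  152.1] [ 611.8 -264.1  159.5]
160 1 [ 611.7 -264.1  166.7] [ 611.7 -264.1  166.7]
168 3 [ 609.5 -264.2  173.2] [ 613.7 -263.8  174.3]
184 2 [ 604.3 -271.6  188. ] [ 606.9 -270.9  189.5]
192 2 [ 605.4 -268.3  193.2] [ 606.  -267.7  197.8]
200 3 [ 605.4 -266.1  200.2] [ 606.4 -264.4  204.8]
208 9 [ 566.4 -261.6  212.4] [ 607.4 -240.7  215.6]
216 49 [ 562.4 -258.9  216.1] [ 637.6 -239.7  223.9]
224 142 [ 552.4 -298.1  224.1] [ 641.9 -239.7  232. ]
232 177 [ 565.6 -256.   232. ] [ 628.1 -240.   236.5]
240 57 [ 550.9 -292.4  240.2] [ 640.8 -250.3  247.9]
248 194 [ 551.1 -298.6  248. ] [ 642.5 -250.7  255.9]
256 54 [ 556.9 -298.3  256.2] [ 614.1 -251.2  263.6]
side [ 599.  -274.8  134.5] [[316.  140.4]]
side [ 599.  -274.8  112.5] [[315.3 147.3]]
side [ 599.  -274.8  176.5] [[317.5 126.8]]
112 11 [ 569.4 -296.7  112.7] [ 6
[... 271 characters left out ...]
6  160. ]
160 31 [ 584.7 -286.6  160.2] [ 616.4 -261.7  167.7]
168 38 [ 582.9 -284.7  168. ] [ 616.2 -262.1  176. ]
176 39 [ 582.  -284.8  176.3] [ 616.9 -260.8  183.9]
184 40 [ 583.1 -284.8  184.4] [ 617.9 -260.1  191.7]
192 43 [ 581.7 -283.8  192. ] [ 618.4 -262.1  199.9]
200 14 [ 580.5 -266.8  200. ] [ 616.5 -260.4  206.8]
208 17 [ 568.8 -301.6  208.1] [ 627.1 -241.9  215.2]
216 71 [ 557.5 -297.1  216. ] [ 631.8 -236.   223.3]
224 98 [ 555.9 -277.   224.1] [ 630.3 -237.5  232. ]
232 103 [ 550.3 -264.4  232.4] [ 630.3 -237.5  240. ]
240 68 [ 552.  -291.3  240.9] [ 645.1 -247.3  248. ]
248 115 [ 551.5 -298.   248. ] [ 640.7 -247.2  255.8]
256 82 [ 556.6 -294.1  256.2] [ 615.2 -246.7  263.9]
```

The reported TCP (z 0.135) projects to side-view row 140, where the fingers end, but the tips should then be at row 147. The depth puts the fingertips at z≈0.144 and the body at ≈0.21, so the whole tool seems about 30 mm higher than reported. I'll lift clear and measure that offset in the open.

Emit:
send_rows([
  [0,0,-0.02],
  [0,0,-0.04],
  [0,0,-0.06],
  [0,0,-0.06],
  [0,0,-0.06],
], turn=[0,0,0,0,0], jaw=[0.4,0.4,0.4,0.4,0.4])

```text
time: 3.7
eef_pos: [0.599, -0.2748, 0.1943]
tool_rot: [1.0, 0.017, 0.0, 0.0]
wrist_force: [0.9, 0.3, -0.6]
gripper_width: 0.0388
```

```bash
python3 - <<'E'
from h import *
np.set_printoptions(precision=1,suppress=True)
p=observe()['eef_pos'];print(p*1000,observe()['gripper_width'])
S=cam('side');T=cam('top')
P=cloud(S)*1000
k=(np.hypot(P[...,0]-p[0]*1e3,P[...,1]-p[1]*1e3)<60)&(P[...,2]>148)
q=P[k]
for z in range(148,290,6):
    s=q[(q[:,2]>=z)&(q[:,2]<z+6)]
    if len(s): print(z,len(s),s.min(0)[:2],s.max(0)[:2])
im=S['img'].copy(); 
for d,col in((0,(0,255,0)),(-.022,(0,0,255)),(.042,(255,0,0))):
    for dx in(-.026,.026):
        u=proj(S,p+[dx,0,d])[0]; cv2.circle(im,tuple(int(v) for v in u.round()),1,col,-1)
a=cv2.resize(im[80:200,255:375],(480,480),interpolation=cv2.INTER_CUBIC)
cv2.imwrite('pics/c3.png',a)
E
```

```text
[ 599.  -274.8  194.3] 0.03876328015896061
202 4 [ 577.9 -281.7] [ 628.2 -264.7]
208 33 [ 566.3 -284. ] [ 631.8 -262.1]
214 29 [ 565.6 -281.3] [ 628.7 -259.2]
220 35 [ 564.6 -282.7] [ 630.6 -260.4]
226 34 [ 564.6 -283.1] [ 631.6 -259.7]
232 34 [ 562.8 -285.6] [ 633.  -260.1]
238 36 [ 563.6 -282.7] [ 636.1 -259.5]
244 41 [ 561.9 -284.5] [ 635.  -259.7]
250 40 [ 562.4 -283.6] [ 635.  -260.7]
256 27 [ 560.9 -282.2] [ 635.  -260.7]
262 21 [ 553.3 -284.8] [ 636.8 -259.1]
268 17 [ 552.  -297.1] [ 629.9 -258.4]
274 57 [ 548.8 -305. ] [ 644.1 -237.2]
280 88 [ 545.2 -291.3] [ 645.2 -235.7]
286 86 [ 544.9 -278.6] [ 645.1 -236.3]
```

View pics/c3.png

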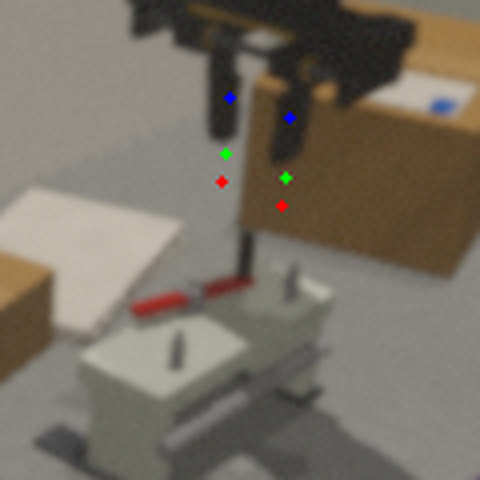

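The marks show the real fingertips ending near z 0.205 while the reported TCP is 0.194. The tips are therefore about 10 mm *above* the reported TCP, not 22 mm below it, and the same offset showed at two heights. The post and keeper are untouched. From here I use tip z = reported z + 0.010.

```bash
python3 go.py .5975 -.2765 .103 2
```

```text
t 3.8 at [ 0.5982 -0.2746  0.1931] yaw 1.97 F [-0.3 -0.7 -0.5] w 0.0466 
 travel [-0.0006  0.002   0.0901] turn -0.03 tilt z [-2.e-03  6.e-04 -1.e+00]
```

Emit:
send_rows([
  [0,0.002,0],
  [0,0.002,0.02],
  [0,0.002,0.04],
  [0,0.002,0.06],
  [0,0.002,0.08],
  [0,0.002,0.09],
  [0,0.002,0.09],
], turn=[0,0,0,0,0,0,0], jaw=[0.7,0.7,0.7,0.7,0.7,0.7,0.7])

```text
time: 4.5
eef_pos: [0.5978, -0.2764, 0.1025]
tool_rot: [1.0, 0.017, -0.002, -0.001]
wrist_force: [0.4, 0.4, -0.6]
gripper_width: 0.0264
```

Emit:
send_rows([
  [0,0,0],
  [0,0,0],
  [0,0,0],
  [0,0,0],
  [0,0,0],
], turn=[0,0,0,0,0], jaw=[1,1,1,1,1], squeeze=6)

```text
time: 5.0
eef_pos: [0.5995, -0.2773, 0.1054]
tool_rot: [1.0, 0.017, 0.001, 0.0]
wrist_force: [-1.2, -0.7, 4.7]
gripper_width: 0.0116
```

```bash
python3 go.py .609 -.2785 .103 2
```

```text
t 5.0 at [ 0.5995 -0.2773  0.1054] yaw 1.95 F [-1.2 -0.7  4.7] w 0.0116 
 travel [0.0094 0.0015 0.0024] turn -0.05 tilt z [ 0.0011 -0.001  -1.    ]
```

Emit:
send_rows([
  [0.004,0.001,-0.002],
  [0.008,0.001,-0.002],
  [0.011,0.001,-0.002],
  [0.011,0.001,-0.002],
  [0.011,0.001,-0.002],
  [0.011,0.001,-0.002],
  [0.011,0.001,-0.002],
  [0.011,0.001,-0.002],
], turn=[0,0,0,0,0,0,0,0], jaw=[1,1,1,1,1,0.6,0.6,0.6])

```text
time: 5.8
eef_pos: [0.6109, -0.2764, 0.1071]
tool_rot: [1.0, 0.018, 0.001, -0.0]
wrist_force: [0.0, 0.3, 0.3]
gripper_width: 0.0334
```

Emit:
send_rows([
  [0,0,-0.03],
  [0,0,-0.07],
  [0,0,-0.12],
  [0,0,-0.12],
], turn=[0,0,0,0], jaw=[0.6,0.6,0.6,0.6])

```text
time: 6.2
eef_pos: [0.6147, -0.278, 0.2347]
tool_rot: [1.0, 0.017, 0.006, 0.002]
wrist_force: [0.1, -1.0, 0.3]
gripper_width: 0.0354
```

```bash
python3 go.py .5472 .2555 .22 6.4
```

```text
t 6.2 at [ 0.6147 -0.278   0.2347] yaw 1.98 F [ 0.1 -1.   0.3] w 0.0354 
 travel [-0.0491 -0.5355  0.0117] turn -4.42 tilt z [ 0.0126 -0.004  -0.9999]
```

Swinging over to the tray now; path height is well above the vases (0.075).

Emit:
send_rows([
  [-0.005,-0.04,0],
  [-0.01,-0.09,0],
  [-0.015,-0.14,0],
  [-0.02,-0.19,0],
  [-0.025,-0.24,0],
  [-0.03,-0.29,0],
  [-0.035,-0.34,0],
  [-0.04,-0.39,0],
  [-0.045,-0.44,0],
  [-0.049,-0.49,0],
], turn=[0,0,0,0,0,-1,-2,-3,-4,-4.4], jaw=[0.6,0.6,0.6,0.6,0.6,0.6,0.6,0.6,0.6,0.6])

```text
time: 7.2
eef_pos: [0.5439, 0.2108, 0.2267]
tool_rot: [0.998, 0.056, 0.0, -0.0]
wrist_force: [1.1, -0.4, 0.1]
gripper_width: 0.0352
```

Emit:
send_rows([
  [0,-0.03,0],
  [0,-0.045,0],
  [0,-0.045,0],
  [0,-0.045,0],
], turn=[0,0,0,0], jaw=[0.6,0.6,0.6,0.6])

```text
time: 7.6
eef_pos: [0.5402, 0.2512, 0.2262]
tool_rot: [0.999, 0.055, -0.0, 0.001]
wrist_force: [0.2, -1.4, -0.2]
gripper_width: 0.0353
```

```bash
python3 go.py .5472 .2555 .065 6.4; python3 - <<'E'
from h import *
np.set_printoptions(precision=1,suppress=True)
T=cam('top');S=cam('side')
p=observe()['eef_pos']*1000
P=cloud(S)*1000
q=P[(np.hypot(P[...,0]-p[0],P[...,1]-p[1])<60)&(P[...,2]>130)&(P[...,2]<290)]
for z in range(200,290,8):
    s=q[(q[:,2]>=z)&(q[:,2]<z+8)]
    if len(s): print(z,len(s),s.min(0)[:2],s.max(0)[:2])
h=cv2.cvtColor(T['img'],cv2.COLOR_BGR2HSV);P=cloud(T)
m=np.zeros(h.shape[:2],bool);m[140:205,300:400]=1
m&=(h[...,1]>130)&((h[...,0]<10)|(h[...,0]>170))&(P[...,2]>.09)&(P[...,2]<.12)
print(cv2.minAreaRect((P[m][:,:2]*1000).astype(np.float32)))
E
```

```text
t 7.6 at [0.5402 0.2512 0.2262] yaw 6.27 F [ 0.2 -1.4 -0.2] w 0.0353 
 travel [ 0.0075 -0.0037  0.1612] turn -0.13 tilt z [ 0.     -0.0015 -1.    ]
232 19 [513.2 239.9] [568.8 264.6]
240 79 [509.  239.8] [571.1 266.1]
248 107 [508.  237.9] [573.4 265.8]
256 98 [506.4 238.7] [573.1 266.5]
264 70 [506.2 248.8] [574.4 266.3]
272 64 [506.  249.4] [575.2 266.4]
280 68 [505.2 251.5] [575.2 266.7]
288 12 [504.9 252. ] [573.3 265.9]
((607.5582275390625, -234.72056579589844), (12.506514549255371, 97.6352310180664), 1.2212822437286377)
```

Emit:
send_rows([
  [0.007,-0.004,0],
  [0.007,-0.004,0.03],
  [0.007,-0.004,0.07],
  [0.007,-0.004,0.11],
  [0.007,-0.004,0.14],
  [0.007,-0.004,0.155],
  [0.007,-0.004,0.162],
  [0.007,-0.004,0.162],
], turn=[0,0,0,0,0,0,0,0], jaw=[0.6,0.6,0.6,0.6,0.6,0.6,0.6,0.6])

```text
time: 8.5
eef_pos: [0.5465, 0.2578, 0.0646]
tool_rot: [0.998, 0.055, 0.0, 0.0]
wrist_force: [0.3, -0.4, 0.2]
gripper_width: 0.0354
```

```bash
python3 go.py .5472 .2555 .062 6.4
```

```text
t 8.5 at [0.5465 0.2578 0.0646] yaw 6.34 F [ 0.3 -0.4  0.2] w 0.0354 
 travel [0.0004 0.0024 0.0026] turn -0.06 tilt z [ 1.e-04 -0.e+00 -1.e+00]
```

Emit:
send_rows([
  [0,0,0],
  [0,0,0],
  [0,0,0],
  [0,0,0],
  [0,0,0],
], turn=[0,0,0,0,0], jaw=[1,1,1,1,1], squeeze=50)

```text
time: 9.0
eef_pos: [0.5469, 0.2583, 0.0655]
tool_rot: [0.998, 0.055, 0.001, -0.0]
wrist_force: [0.3, -0.5, 6.1]
gripper_width: 0.0095
```

Emit:
send_rows([
  [0,0,-0.01],
  [0,0,-0.03],
  [0,0,-0.06],
  [0,0,-0.09],
  [0,0,-0.11],
  [0,0,-0.13],
  [0,0,-0.13],
  [0,0,-0.13],
], turn=[0,0,0,0,0,0,0,0], jaw=[1,1,1,1,1,1,1,1])

```text
time: 9.8
eef_pos: [0.5456, 0.2576, 0.1939]
tool_rot: [0.998, 0.056, -0.0, 0.0]
wrist_force: [0.6, 0.1, -5.2]
gripper_width: 0.0097
```

```bash
python3 go.py .5433 -.2345 .193 2; python3 - <<'E'
from h import *
np.set_printoptions(precision=4,suppress=True)
for n in('top','side'):
    c=cam(n);P=cloud(c);h=cv2.cvtColor(c['img'],cv2.COLOR_BGR2HSV)
    m=(h[...,0]>100)&(h[...,0]<125)&(h[...,1]>120)&(P[...,2]>.09)
    q=P[m]; print(n,len(q),np.percentile(q[:,2],[2,50,98]))
    fl=q[(q[:,2]>.125+.055)] ; 
    if len(fl)>10: 
        print(cv2.minAreaRect((fl[:,:2]*1000).astype(np.float32)))
    A=np.c_[q[:,:2],np.ones(len(q))]
    f=q[q[:,2]<.155]; 
    if len(f)>20:
        A=np.c_[f[:,:2]-f[:,:2].mean(0),np.ones(len(f))]; print('floor plane',np.linalg.lstsq(A,f[:,2],rcond=None)[0])
E
```

```text
t 9.8 at [0.5456 0.2576 0.1939] yaw 6.37 F [ 0.6  0.1 -5.2] w 0.0097 
 travel [-0.0569  0.4888  0.0012] turn 4.37 tilt z [-8.e-04 -6.e-04 -1.e+00]
top 3051 [0.1301 0.134  0.196 ]
((470.4180908203125, 139.07566833496094), (333.2798767089844, 115.69183349609375), 42.958106994628906)
floor plane [-0.0305 -0.013   0.1351]
side 5267 [0.1308 0.1427 0.1942]
((320.6304931640625, 343.6868591308594), (501.5074462890625, 514.5708618164062), 14.030579566955566)
floor plane [-0.0073  0.0096  0.1378]
```

Emit:
send_rows([
  [-0.002,0.015,0],
  [-0.006,0.05,0],
  [-0.011,0.095,0],
  [-0.016,0.14,0],
  [-0.022,0.185,0],
  [-0.027,0.23,0],
  [-0.032,0.275,0],
  [-0.037,0.32,0],
  [-0.043,0.365,0],
  [-0.048,0.405,0],
], turn=[0,0,0,0,0,0,0,0,0,0], jaw=[1,1,1,1,1,1,1,1,1,1])

```text
time: 10.9
eef_pos: [0.5416, -0.1536, 0.1937]
tool_rot: [0.999, 0.054, -0.001, 0.0]
wrist_force: [0.6, -1.4, -3.6]
gripper_width: 0.0095
```

Emit:
send_rows([
  [-0.003,0.03,0],
  [-0.006,0.055,0],
  [-0.008,0.072,0],
  [-0.009,0.082,0],
  [-0.009,0.082,0],
  [-0.009,0.082,0],
  [-0.009,0.082,0],
], turn=[0,1,2,3,4.4,4.4,4.4], jaw=[1,1,1,1,1,1,1])

```text
time: 11.6
eef_pos: [0.5438, -0.2304, 0.1945]
tool_rot: [1.0, 0.019, 0.0, -0.0]
wrist_force: [-0.7, 0.7, -4.0]
gripper_width: 0.0095
```

```bash
python3 go.py .5433 -.2324 .160 2; python3 - <<'E'
from h import *
T=cam('top');S=cam('side')
a=cv2.resize(T['img'][110:230,270:420],(600,480),interpolation=cv2.INTER_CUBIC)
cv2.imwrite('pics/c4.png',a)
np.save('T4.npy',T['img'])
E
```

```text
t 11.6 at [ 0.5438 -0.2304  0.1945] yaw 2.12 F [-0.7  0.7 -4. ] w 0.0095 
 travel [-0.0006  0.002   0.0345] turn 0.12 tilt z [ 0.e+00  9.e-04 -1.e+00]
```

View pics/c4.png

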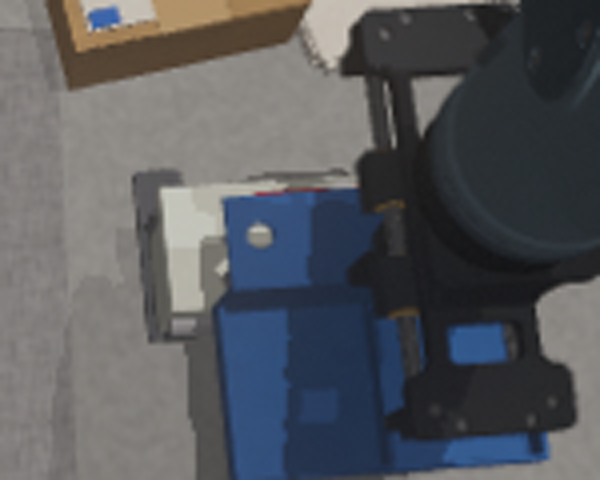

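```bash
cat > meas.py <<'E'
from h import *
np.set_printoptions(precision=1,suppress=True)
def run(zt):
  pinL=np.array([566.2,-168.3]);
  for n in('top','side'):
    c=cam(n);P=cloud(c);h=cv2.cvtColor(c['img'],cv2.COLOR_BGR2HSV)
    blue=(h[...,0]>100)&(h[...,0]<125)&(h[...,1]>120)&(P[...,1]<-.12)&(P[...,1]>-.35)&(P[...,0]>.4)
    m=blue&(abs(P[...,2]-zt)<.006)
    q=P[m]*1000
    if len(q)<10: print(n,'none');continue
    print(n,'flange n',len(q),'z',np.median(q[:,2]))
    ys=q[:,1].max(); e=q[q[:,1]>ys-4]; print('  ymax',np.percentile(q[:,1],99.5),'xmax',np.percentile(q[:,0],99.5))
    # back edge line: max x for y bins
    b=[(y,np.max(q[(q[:,1]>y)&(q[:,1]<y+5),0])) for y in range(-312,-150,5) if ((q[:,1]>y)&(q[:,1]<y+5)).sum()>3]
    b=np.array(b);f=np.polyfit(b[:,0]+2.5,b[:,1],1); r=b[:,1]-np.polyval(f,b[:,0]+2.5);k=abs(r)<3; f=np.polyfit(b[k,0]+2.5,b[k,1],1); print('  back edge yaw',-np.degrees(np.arctan(f[0])),'x at y=-170',np.polyval(f,-170))
    # hole: nonblue blob enclosed
    mm=blue.astype(np.uint8); cs,hi=cv2.findContours(mm,cv2.RETR_CCOMP,cv2.CHAIN_APPROX_NONE)
    for i,ct in enumerate(cs):
        if hi[0][i][3]>=0 and 10<cv2.contourArea(ct)<90:
            M=cv2.moments(ct); u=(M['m10']/M['m00'],M['m01']/M['m00']); print('  hole?',np.array(u),cv2.contourArea(ct),onplane(c,[u],zt-.0025)[0]*1000)
E
python3 -c "
from meas import *
run(.194)"
```

```text
top flange n 678 z 194.05450857562195
  ymax -152.4549458193863 xmax 586.62589571709
  back edge yaw 0.5738244721981786 x at y=-170 585.2430866173135
  hole? [334.8 168.4] 55.5 [ 566.2 -168.5  191.5]
  hole? [350.8 163.2] 48.0 [ 576.  -201.7  191.5]
side flange n 222 z 194.58295467595303
  ymax -152.00684064762893 xmax 583.4206658222228
  back edge yaw -12.147667847922799 x at y=-170 583.0924616605108
  hole? [320.1 156.2] 29.5 [ 477.4 -129.3  191.5]
  hole? [315.  152.8] 11.5 [ 495.7 -133.   191.5]
  hole? [319.6 149. ] 13.0 [ 500.  -156.   191.5]
  hole? [315.  149.3] 17.0 [ 506.7 -146.7  191.5]
  hole? [320.4 145.1] 11.5 [ 511.  -172.9  191.5]
  hole? [301. 137.] 12.0 [ 571.4 -170.9  191.5]
```

Emit:
send_rows([
  [0,0.002,0.01],
  [0,0.002,0.025],
  [0,0.002,0.04],
  [0,0.002,0.05],
  [0,0.002,0.055],
  [0,0.002,0.055],
  [0,0.002,0.055],
], turn=[0,0,0,0,0,0,0], jaw=[1,1,1,1,1,1,1])

```text
time: 12.5
eef_pos: [0.5439, -0.2344, 0.1397]
tool_rot: [1.0, 0.017, 0.0, 0.0]
wrist_force: [0.0, -0.2, -4.1]
gripper_width: 0.0098
```

```bash
python3 go.py .5433 -.2324 .095 2; python3 -c "
from meas import *
run(.139)
S=cam('side');T=cam('top')
a=cv2.resize(T['img'][130:210,310:390],(400,400),interpolation=cv2.INTER_CUBIC)
b=cv2.resize(S['img'][110:210,250:350],(400,400),interpolation=cv2.INTER_CUBIC)
cv2.imwrite('pics/c5.png',np.hstack([a,b]))
"
```

```text
t 12.5 at [ 0.5439 -0.2344  0.1397] yaw 1.97 F [ 0.  -0.2 -4.1] w 0.0098 
 travel [-0.0005 -0.002   0.0447] turn -0.03 tilt z [ 5.e-04 -1.e-04 -1.e+00]
top flange n 481 z 139.0902803470947
  ymax -156.1203973009014 xmax 586.5637785592999
  back edge yaw 0.27840579144103156 x at y=-170 585.1407024402918
  hole? [331.3 174.8] 48.0 [ 566.  -171.7  136.5]
side flange n 211 z 140.00401411114515
  ymax -154.1455013410643 xmax 585.1128127023553
  back edge yaw -10.514262391033915 x at y=-170 582.3570862809343
  hole? [309.5 174.2] 12.0 [ 496.7 -121.3  136.5]
  hole? [320.2 165.5] 19.0 [ 504.3 -172.6  136.5]
  hole? [319.7 159.2] 11.0 [ 524.8 -196.6  136.5]
  hole? [300.2 155.9] 17.5 [ 570.2 -172.4  136.5]
```

View pics/c5.png

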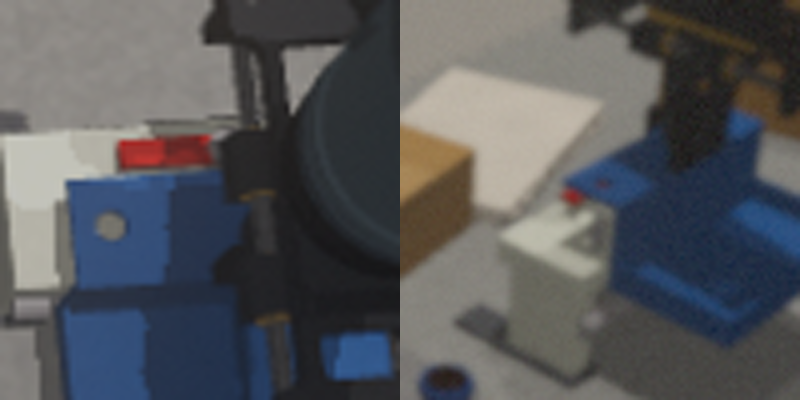

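Emit:
send_rows([
  [-0.001,-0.002,0],
  [-0.001,-0.0025,0],
  [-0.001,-0.0025,0.005],
  [-0.001,-0.0025,0.01],
  [-0.001,-0.0025,0.015],
  [-0.001,-0.0025,0.02],
  [-0.001,-0.0025,0.024],
  [-0.001,-0.0025,0.024],
], turn=[0,0,0,0,0,0,0,0], jaw=[1,1,1,1,1,1,1,1])

```text
time: 13.5
eef_pos: [0.5423, -0.2319, 0.1148]
tool_rot: [1.0, 0.017, -0.0, -0.0]
wrist_force: [-0.2, -0.2, -4.9]
gripper_width: 0.0092
```

```bash
python3 go.py .5433 -.2324 .095 2;python3 -c "
from meas import *
run(.115)"
```

```text
t 13.5 at [ 0.5423 -0.2319  0.1148] yaw 1.97 F [-0.2 -0.2 -4.9] w 0.0092 
 travel [0.001  0.0006 0.0198] turn -0.03 tilt z [-5.e-04  2.e-04 -1.e+00]
top flange n 409 z 114.35856194498007
  ymax -153.19382061309616 xmax 585.1069107198665
  back edge yaw 2.0163058647859575 x at y=-170 583.188369343021
  hole? [356.7 227.2] 10.5 [ 453.6 -223.5  112.5]
  hole? [328.6 177.9] 44.5 [ 564.7 -170.   112.5]
side flange n 221 z 115.27579434424129
  ymax -152.19869646057998 xmax 583.8622980272833
  back edge yaw -11.781594589021433 x at y=-170 581.6380081761127
  hole? [311.  175.5] 18.5 [ 512.9 -150.4  112.5]
  hole? [309.3 171.5] 11.0 [ 527.8 -161.7  112.5]
```

The pin tips are already inside the holes with no contact force, and the hole sits within about 0.5 mm of the pin. Continuing down.

Emit:
send_rows([
  [0,0,0.004],
  [0,0,0.008],
  [0,0,0.012],
  [0,0,0.016],
  [0,0,0.019],
  [0,0,0.019],
  [0,0,0.019],
], turn=[0,0,0,0,0,0,0], jaw=[1,1,1,1,1,1,1])

```text
time: 14.3
eef_pos: [0.5426, -0.232, 0.0964]
tool_rot: [1.0, 0.017, 0.0, 0.0]
wrist_force: [2.6, -1.2, -6.2]
gripper_width: 0.0097
```

```bash
python3 go.py .5433 -.2324 .095 2;python3 -c "
from meas import *
run(.095)"
```

```text
t 14.3 at [ 0.5426 -0.232   0.0964] yaw 1.96 F [ 2.6 -1.2 -6.2] w 0.0097 
 travel [0.0006 0.0004 0.0014] turn -0.04 tilt z [ 3.e-04 -1.e-04 -1.e+00]
top flange n 365 z 95.60842337649633
  ymax -153.54918960984529 xmax 585.6927795109141
  back edge yaw 1.546958228126849 x at y=-170 583.5778466993643
  hole? [327.3 179.1] 56.0 [ 566.5 -170.6   92.5]
side flange n 198 z 96.40477521813318
  ymax -152.1097680120494 xmax 582.0704275779584
  back edge yaw -7.938598580288308 x at y=-170 574.9487308784024
  hole? [313.9 182. ] 15.0 [ 506.9 -157.6   92.5]
```

Emit:
send_rows([
  [0,0,0.001],
  [0,0,0.001],
  [0,0,0.001],
  [0,0,0.001],
  [0,0,0.001],
  [0,0,0.001],
], turn=[0,0,0,0,0,0], jaw=[1,0.65,0.65,0.65,0.65,0.65])

```text
time: 15.0
eef_pos: [0.5425, -0.2319, 0.0957]
tool_rot: [1.0, 0.017, 0.0, 0.0]
wrist_force: [0.0, -0.5, -1.2]
gripper_width: 0.0309
```

Emit:
send_rows([
  [0,0,-0.01],
  [0,0,-0.03],
  [0,0,-0.06],
  [0,0,-0.09],
  [0,0,-0.09],
], turn=[0,0,0,0,0], jaw=[0.65,0.65,0.65,0.65,0.65])

```text
time: 15.5
eef_pos: [0.5453, -0.2327, 0.1904]
tool_rot: [1.0, 0.017, 0.004, 0.001]
wrist_force: [0.9, -0.1, -0.2]
gripper_width: 0.031
```

```bash
python3 -c "
from meas import *
run(.095)
T=cam('top');P=cloud(T).reshape(-1,3)*1000
q=P[(np.hypot(P[:,0]-611,P[:,1]+278)<16)&(P[:,2]>132)&(P[:,2]<148)];print('post',len(q),q.mean(0) if len(q) else '')"
python3 go.py .611 -.2784 .19 2
```

```text
top flange n 570 z 95.48615525351335
  ymax -153.75364828429613 xmax 586.5363993852769
  back edge yaw -0.2863259169307047 x at y=-170 583.5011622235314
  hole? [327.3 179.2] 58.0 [ 566.2 -170.6   92.5]
side flange n 206 z 95.61715411364158
  ymax -152.45944854715628 xmax 582.6455906585023
  back edge yaw -7.130563066536687 x at y=-170 575.9082190670799
  hole? [314.6 177.6] 12.5 [ 518.8 -174.8   92.5]
  hole? [310.8 178. ] 28.5 [ 524.1 -166.    92.5]
post 0 
t 15.65 at [ 0.5421 -0.2319  0.1854] yaw 1.96 F [ 0.5  0.4 -0.5] w 0.0311 
 travel [ 0.0673  0.0489 -0.0046] turn -0.04 tilt z [-4.e-04 -1.e-04 -1.e+00]
```

Emit:
send_rows([
  [0.03,0.02,0],
  [0.067,0.046,0],
  [0.067,0.046,0],
  [0.067,0.046,0.03],
  [0.067,0.046,0.06],
  [0.067,0.046,0.079],
  [0.067,0.046,0.079],
  [0.067,0.046,0.079],
], turn=[0,0,0,0,0,0,0,0], jaw=[0.65,0.65,0.65,0.65,0.65,0.65,0.65,0.65])

```text
time: 16.45
eef_pos: [0.6104, -0.2751, 0.1061]
tool_rot: [1.0, 0.017, -0.001, -0.0]
wrist_force: [-0.5, -1.4, -0.2]
gripper_width: 0.0308
```

Emit:
send_rows([
  [0,0,0],
  [0,0,0],
  [0,0,0],
  [0,0,0],
  [0,0,0],
], turn=[0,0,0,0,0], jaw=[1,1,1,1,1], squeeze=6)

```text
time: 16.95
eef_pos: [0.6115, -0.2759, 0.1075]
tool_rot: [1.0, 0.017, 0.001, 0.0]
wrist_force: [-2.2, -0.6, 6.5]
gripper_width: 0.0115
```

```bash
python3 go.py .611 -.2784 .106 2; python3 - <<'E'
# arc in the tool axes: pivot from post, angles from stand -y
import numpy as np
R=.045; th=np.radians(np.arange(0,91,10))
print(np.c_[np.degrees(th),(R*np.sin(th)).round(4),(-(R-R*np.cos(th))).round(4)])
E
```

```text
t 16.95 at [ 0.6115 -0.2759  0.1075] yaw 1.96 F [-2.2 -0.6  6.5] w 0.0115 
 travel [-0.0006  0.0024  0.0015] turn -0.04 tilt z [ 1.2e-03 -8.0e-04 -1.0e+00]
[[ 0.00e+00  0.00e+00 -0.00e+00]
 [ 1.00e+01  7.80e-03 -7.00e-04]
 [ 2.00e+01  1.54e-02 -2.70e-03]
 [ 3.00e+01  2.25e-02 -6.00e-03]
 [ 4.00e+01  2.89e-02 -1.05e-02]
 [ 5.00e+01  3.45e-02 -1.61e-02]
 [ 6.00e+01  3.90e-02 -2.25e-02]
 [ 7.00e+01  4.23e-02 -2.96e-02]
 [ 8.00e+01  4.43e-02 -3.72e-02]
 [ 9.00e+01  4.50e-02 -4.50e-02]]
```

Emit:
send_rows([
  [0.008,-0.001,0],
  [0.0155,-0.003,0],
  [0.0225,-0.006,0],
  [0.029,-0.0105,0],
  [0.0345,-0.016,0],
  [0.039,-0.0225,0],
  [0.0425,-0.03,0],
  [0.0445,-0.037,0],
  [0.0445,-0.045,0],
  [0.0445,-0.048,0],
], turn=[0,0,0,0,0,0,0,0,0,0], jaw=[1,1,1,1,1,1,1,1,1,1])

```text
time: 17.95
eef_pos: [0.6538, -0.2275, 0.1063]
tool_rot: [1.0, 0.017, 0.0, 0.002]
wrist_force: [0.7, -9.8, -2.1]
gripper_width: 0.0115
```

Emit:
send_rows([
  [0,0,0],
  [0,0,0],
  [0,-0.001,0],
], turn=[0,0,0], jaw=[1,1,1])

```text
time: 18.25
eef_pos: [0.6538, -0.2275, 0.1063]
tool_rot: [1.0, 0.016, 0.001, 0.002]
wrist_force: [1.0, -8.3, -2.3]
gripper_width: 0.0116
```

```bash
cat > keep.py <<'E'
from h import *
T=cam('top','k%d.png'%int(observe()['time']*100));h=cv2.cvtColor(T['img'],cv2.COLOR_BGR2HSV);P=cloud(T)
m=np.zeros(h.shape[:2],bool);m[130:215,300:400]=1
m&=(h[...,1]>130)&((h[...,0]<10)|(h[...,0]>170))&(P[...,2]>.095)&(P[...,2]<.115)
print('red',m.sum(),cv2.minAreaRect((P[m][:,:2]*1000).astype(np.float32)))
E
python3 keep.py; python3 go.py .611 -.2784 .106 2
```

```text
red 61 ((571.7682495117188, -234.56341552734375), (25.901660919189453, 11.542741775512695), 3.0651915073394775)
t 18.3 at [ 0.6538 -0.2275  0.1063] yaw 1.88 F [ 1.2 -7.1 -2.2] w 0.012 
 travel [-0.0445  0.0494  0.0005] turn -0.12 tilt z [ 0.0012 -0.0035 -1.    ]
```

Emit:
send_rows([
  [0,0,0],
  [0,0,0],
  [0,0,0],
  [0,0,-0.02],
  [0,0,-0.06],
  [0,0,-0.1],
  [0,0,-0.12],
  [0,0,-0.12],
], turn=[0,0,0,0,0,0,0,0], jaw=[0.65,0.65,0.65,0.65,0.65,0.65,0.65,0.65])

```text
time: 19.1
eef_pos: [0.6561, -0.2246, 0.2305]
tool_rot: [1.0, 0.017, 0.003, 0.001]
wrist_force: [-0.6, -0.1, -0.6]
gripper_width: 0.0309
```

```bash
python3 go.py .6615 -.0175 .21 2
```

```text
t 19.1 at [ 0.6561 -0.2246  0.2305] yaw 2.0 F [-0.6 -0.1 -0.6] w 0.0309 
 travel [ 0.0125 -0.2068  0.0203] turn 0.0 tilt z [ 0.0067 -0.0011 -1.    ]
```

Emit:
send_rows([
  [0.003,-0.04,0.005],
  [0.006,-0.09,0.01],
  [0.009,-0.14,0.02],
  [0.0125,-0.185,0.02],
  [0.0125,-0.206,0.02],
  [0.0125,-0.206,0.02],
  [0.0125,-0.206,0.02],
], turn=[0,0,0,0,0,0,0], jaw=[0.39,0.39,0.39,0.39,0.39,0.39,0.39])

```text
time: 19.8
eef_pos: [0.6586, -0.019, 0.2053]
tool_rot: [1.0, 0.018, -0.001, 0.0]
wrist_force: [0.2, -0.6, -0.5]
gripper_width: 0.0539
```

```bash
cat > tray.py <<'E'
from h import *
np.set_printoptions(precision=1,suppress=True)
for n in('top','side'):
    c=cam(n);P=cloud(c)*1000;h=cv2.cvtColor(c['img'],cv2.COLOR_BGR2HSV)
    B=(P[...,1]<-120)&(P[...,1]>-350)&(P[...,0]>400)&(P[...,0]<700)
    blue=(h[...,0]>100)&(h[...,0]<125)&(h[...,1]>120)&B
    for nm,a,b in(('flange',90,102),('floor',25,46)):
        q=P[blue&(P[...,2]>a)&(P[...,2]<b)]
        if len(q)>20:
            r=cv2.minAreaRect(q[:,:2].astype(np.float32)); A=np.c_[q[:,:2]-q[:,:2].mean(0),np.ones(len(q))]
            print(n,nm,len(q),np.array(r[0]),np.array(r[1]),r[2],'z',np.percentile(q[:,2],[5,50,95]),'slope x,y',(np.linalg.lstsq(A,q[:,2],rcond=None)[0][:2]*57.3))
    red=B&(h[...,1]>130)&((h[...,0]<10)|(h[...,0]>170))&(P[...,2]>98)&(P[...,2]<115)
    print(n,'red',red.sum(),cv2.minAreaRect(P[red][:,:2].astype(np.float32)))
    q=P[B&(P[...,2]>118)&(P[...,2]<150)&(c['img'].max(2)<100)];f=q[q[:,0]<580];g=q[q[:,0]>620]
    print(n,'tab',len(f),f.mean(0) if len(f) else '','post',len(g),g.mean(0) if len(g) else '')
    for nm,x,y in(('L',566.2,-168.3),('R',570.4,-298.8)):
        q=P[(np.hypot(P[...,0]-x,P[...,1]-y)<15)&(P[...,2]>103)&(P[...,2]<125)]; print(n,'pin',nm,len(q),q.mean(0) if len(q) else '')
E
python3 tray.py;python3 go.py .6617 -.0181 .044 2;
python3 -c "
from h import *
T=cam('top');S=cam('side')
a=cv2.resize(T['img'][120:220,290:415],(400,320),interpolation=cv2.INTER_CUBIC)
b=cv2.resize(S['img'][130:230,250:375],(400,320),interpolation=cv2.INTER_CUBIC)
cv2.imwrite('pics/c6.png',np.hstack([a,b]))"
```

```text
top red 0 ((0.0, 0.0), (0.0, 0.0), 0.0)
top tab 0  post 0 
top pin L 0 
top pin R 0 
side flange 258 [ 563.2 -229.1] [ 46.7 154.5] 1.8269948959350586 z [92.8 95.8 97.8] slope x,y [3.3 0.1]
side floor 1098 [ 498.9 -235.8] [ 96.4 169. ] 1.5682293176651 z [29.9 33.4 44.3] slope x,y [-0.2  0.6]
side red 69 ((608.8069458007812, -231.41409301757812), (15.331650733947754, 93.42063903808594), 89.85802459716797)
side tab 100 [ 539.5 -230.1  130.3] post 17 [ 652.4 -227.6  129.7]
side pin L 19 [ 567.1 -166.9  111.8]
side pin R 10 [ 571.6 -298.1  117. ]
t 19.9 at [ 0.6589 -0.0211  0.2057] yaw 1.82 F [0.2 0.3 0.1] w 0.0532 
 travel [ 0.003  -0.0031  0.1617] turn -0.18 tilt z [-0.0011 -0.0013 -1.    ]
```

View pics/c6.png

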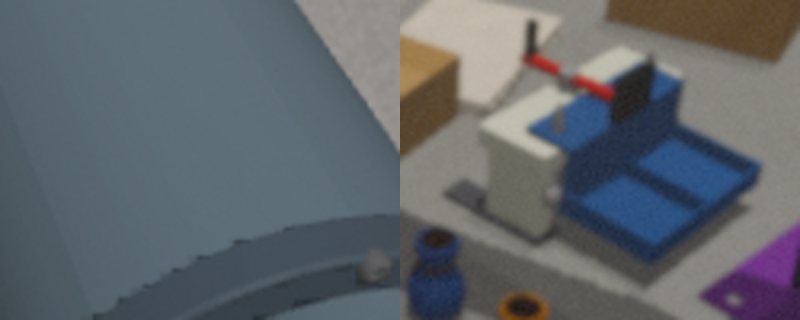

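The picture shows the tray hanging on both pins and level, with the red keeper lying along the stand's x axis over the flange and the post at the back. Now the far amber vase, gripped at its rim.

Emit:
send_rows([
  [0.003,-0.003,0],
  [0.003,-0.003,0.03],
  [0.003,-0.003,0.07],
  [0.003,-0.003,0.11],
  [0.003,-0.003,0.14],
  [0.003,-0.003,0.157],
  [0.003,-0.003,0.165],
  [0.003,-0.003,0.165],
], turn=[0,0,0,0,0,0,0,0], jaw=[0.39,0.39,0.39,0.39,0.39,0.39,0.39,0.39])

```text
time: 20.8
eef_pos: [0.6622, -0.0157, 0.0413]
tool_rot: [1.0, 0.017, -0.0, -0.0]
wrist_force: [0.3, 0.7, 0.4]
gripper_width: 0.0538
```

Emit:
send_rows([
  [0,0,0],
  [0,0,0],
  [0,0,0],
  [0,0,0],
  [0,0,0],
], turn=[0,0,0,0,0], jaw=[1,1,1,1,1], squeeze=12)

```text
time: 21.3
eef_pos: [0.6631, -0.0156, 0.0429]
tool_rot: [1.0, 0.017, 0.001, 0.0]
wrist_force: [-0.4, 0.1, 7.2]
gripper_width: 0.0346
```

Emit:
send_rows([
  [0,0,-0.01],
  [0,0,-0.03],
  [0,0,-0.06],
  [0,0,-0.1],
  [0,0,-0.13],
  [0,0,-0.14],
  [0,0,-0.14],
], turn=[0,0,0,0,0,0,0], jaw=[1,1,1,1,1,1,1])

```text
time: 22.0
eef_pos: [0.6628, -0.0157, 0.1829]
tool_rot: [1.0, 0.017, 0.001, 0.0]
wrist_force: [-0.4, 0.7, -0.9]
gripper_width: 0.0343
```

```bash
cat > vz.py <<'E'
from h import *
np.set_printoptions(precision=1,suppress=True)
p=observe()['eef_pos']*1000
c=cam('side');P=cloud(c)*1000;m=cv2.inRange(cv2.cvtColor(c['img'],cv2.COLOR_BGR2HSV),(5,120,40),(22,255,255))>0
q=P[m&(np.hypot(P[...,0]-p[0],P[...,1]-p[1])<45)&(P[...,2]>5)]
print(len(q)); 
if len(q): print('vase z',np.percentile(q[:,2],[1,50,99]),'xy',q.min(0),q.max(0),'eef',p)
for z in range(int(q[:,2].min()),int(q[:,2].max()),8):
    s=q[abs(q[:,2]-z)<4]
    if len(s)>3: print(z,s.min(0)[:2],s.max(0)[:2])
E
python3 vz.py; python3 go.py .494 -.2762 .18 2
```

```text
361
vase z [143.1 175.8 285.3] xy [631.7 -43.  141.3] [700.3   6.2 288. ] eef [662.8 -15.7 182.9]
141 [649.  -12.7] [667.9  -2.4]
149 [644.4 -15.5] [664.4   3. ]
157 [640.8 -24.3] [676.5   5. ]
165 [639.4 -43. ] [676.8   6.2]
173 [641.4 -35.1] [678.1   5.6]
181 [643.7 -36.2] [675.4   3.6]
189 [646.8 -24.8] [666.2  -2.1]
197 [634.6 -20.6] [663.7  -3.4]
205 [631.7 -25.8] [669.2  -0.2]
213 [645.2 -12.4] [677.9   0.5]
285 [670.7   2.4] [700.3   5.8]
t 22.05 at [ 0.6617 -0.0158  0.181 ] yaw 1.96 F [-0.2 -0.1 -1.4] w 0.034 
 travel [-0.1765  0.2545  0.0011] turn -0.04 tilt z [-5.e-04 -3.e-04 -1.e+00]
```

Emit:
send_rows([
  [-0.01,0.01,-0.01],
  [-0.03,0.04,-0.02],
  [-0.055,0.08,-0.02],
  [-0.08,0.12,-0.02],
  [-0.105,0.155,-0.02],
  [-0.13,0.19,-0.02],
  [-0.155,0.225,-0.02],
  [-0.17,0.243,-0.02],
  [-0.1765,0.252,-0.02],
  [-0.1765,0.252,-0.02],
], turn=[0,0,0,0,0,0,0,0,0,0], jaw=[1,1,1,1,1,1,1,1,1,1])

```text
time: 23.05
eef_pos: [0.4927, -0.2748, 0.2008]
tool_rot: [1.0, 0.016, -0.001, -0.0]
wrist_force: [0.2, 0.2, -1.3]
gripper_width: 0.0342
```

Emit:
send_rows([
  [0,0,0],
  [0,0,0.02],
  [0,0,0.05],
  [0,0,0.075],
  [0,0,0.095],
  [0,0,0.105],
  [0,0,0.105],
], turn=[0,0,0,0,0,0,0], jaw=[1,1,1,1,1,1,1])

```text
time: 23.75
eef_pos: [0.4944, -0.2717, 0.0954]
tool_rot: [1.0, 0.018, -0.001, -0.001]
wrist_force: [0.0, 0.2, -0.7]
gripper_width: 0.0345
```

```bash
python3 vz.py; python3 go.py .494 -.2737 .078 2
```

```text
337
vase z [ 60.6  95.8 269.5] xy [ 457.3 -300.8   59. ] [ 533.2 -233.4  296.2] eef [ 494.4 -271.7   95.4]
58 [ 479.6 -262.9] [ 494.6 -255.7]
66 [ 474.6 -268.3] [ 504.4 -250.6]
74 [ 470.7 -274.6] [ 506.7 -248.7]
82 [ 472.3 -275.8] [ 510.5 -250.4]
90 [ 474.9 -277.4] [ 509.3 -250.3]
98 [ 475.4 -278.9] [ 507.2 -256.2]
106 [ 475.4 -271.5] [ 500.6 -260.3]
114 [ 481.6 -270.7] [ 498.9 -257.9]
122 [ 477.8 -272.1] [ 513.2 -256.3]
130 [ 486.8 -267.5] [ 506.8 -261.8]
194 [ 467.7 -257.8] [ 528.6 -236.9]
202 [ 465.8 -255.8] [ 532.4 -249. ]
266 [ 458.7 -300.8] [ 517.  -233.4]
t 23.8 at [ 0.495  -0.2723  0.0965] yaw 2.07 F [ 0.7  0.  -1.2] w 0.0342 
 travel [-0.001   0.0013  0.0185] turn 0.07 tilt z [-2.e-04  8.e-04 -1.e+00]
```

Emit:
send_rows([
  [0,0.002,0.005],
  [0,0.002,0.01],
  [0,0.002,0.014],
  [0,0.002,0.016],
  [0,0.002,0.018],
  [0,0.002,0.018],
], turn=[0,0,0,0,0,0], jaw=[1,1,1,1,1,1])

```text
time: 24.4
eef_pos: [0.4943, -0.2755, 0.0783]
tool_rot: [1.0, 0.017, -0.0, -0.0]
wrist_force: [-0.1, -0.3, -0.5]
gripper_width: 0.0344
```

```bash
python3 go.py .494 -.2737 .0755 2
```

```text
t 24.4 at [ 0.4943 -0.2755  0.0783] yaw 1.97 F [-0.1 -0.3 -0.5] w 0.0344 
 travel [-0.0002 -0.0018  0.0028] turn -0.03 tilt z [-3.e-04  2.e-04 -1.e+00]
```

Emit:
send_rows([
  [0,0,0.001],
  [0,0,0.002],
  [0,0,0.002],
], turn=[0,0,0], jaw=[1,1,1])

```text
time: 24.7
eef_pos: [0.4944, -0.2755, 0.0765]
tool_rot: [1.0, 0.017, -0.0, -0.0]
wrist_force: [0.1, -0.3, -1.5]
gripper_width: 0.034
```

Emit:
send_rows([
  [0,0,0.001],
  [0,0,0.002],
  [0,0,0.002],
], turn=[0,0,0], jaw=[1,1,1])

```text
time: 25.0
eef_pos: [0.4945, -0.2757, 0.0746]
tool_rot: [1.0, 0.017, 0.0, 0.0]
wrist_force: [-0.2, -0.5, 0.2]
gripper_width: 0.0346
```

Emit:
send_rows([
  [0,0,0.001],
  [0,0,0.001],
  [0,0,0.001],
], turn=[0,0,0], jaw=[1,1,1])

```text
time: 25.3
eef_pos: [0.4947, -0.276, 0.0743]
tool_rot: [1.0, 0.017, 0.0, 0.0]
wrist_force: [-1.3, -0.1, 6.7]
gripper_width: 0.0342
```

```bash
python3 go.py .494 -.2737 .0755 2;python3 go.py .494 -.2737 .0755 2
```

```text
t 25.3 at [ 0.4947 -0.276   0.0743] yaw 1.96 F [-1.3 -0.1  6.7] w 0.0342 
 travel [-0.0006 -0.0023 -0.0012] turn -0.04 tilt z [ 5.e-04 -9.e-04 -1.e+00]
t 25.3 at [ 0.4947 -0.276   0.0743] yaw 1.96 F [-1.3 -0.1  6.7] w 0.0342 
 travel [-0.0006 -0.0023 -0.0012] turn -0.04 tilt z [ 5.e-04 -9.e-04 -1.e+00]
```

Seated gently at about 7 N. Releasing with a small opening, then lifting.

Emit:
send_rows([
  [0,0,0],
  [0,0,0],
  [0,0,0],
  [0,0,0],
  [0,0,-0.01],
  [0,0,-0.03],
  [0,0,-0.06],
  [0,0,-0.1],
  [0,0,-0.12],
  [0,0,-0.12],
], turn=[0,0,0,0,0,0,0,0,0,0], jaw=[0.5,0.5,0.5,0.5,0.5,0.5,0.5,0.5,0.5,0.5])

```text
time: 26.3
eef_pos: [0.4966, -0.2764, 0.1974]
tool_rot: [1.0, 0.017, 0.003, 0.002]
wrist_force: [-0.1, 0.0, -0.4]
gripper_width: 0.0445
```

```bash
python3 go.py .4488 .002 .20 2
```

```text
t 26.3 at [ 0.4966 -0.2764  0.1974] yaw 1.96 F [-0.1  0.  -0.4] w 0.0445 
 travel [-0.0382 -0.2799 -0.0037] turn -0.04 tilt z [ 0.0059 -0.0032 -1.    ]
```

Emit:
send_rows([
  [-0.006,-0.04,0],
  [-0.013,-0.09,0],
  [-0.02,-0.14,0],
  [-0.027,-0.19,0],
  [-0.033,-0.235,0],
  [-0.038,-0.265,0],
  [-0.038,-0.28,0],
  [-0.038,-0.28,0],
  [-0.038,-0.28,0],
], turn=[0,0,0,0,0,0,0,0,0], jaw=[0.39,0.39,0.39,0.39,0.39,0.39,0.39,0.39,0.39])

```text
time: 27.2
eef_pos: [0.4466, 0.0023, 0.1931]
tool_rot: [1.0, 0.017, -0.0, 0.0]
wrist_force: [-0.3, -0.4, 0.2]
gripper_width: 0.0536
```

```bash
python3 go.py .4488 .002 .041 2; python3 tray.py; python3 -c "
from h import *
np.set_printoptions(precision=1,suppress=True)
for n in('top','side'):
    c=cam(n);P=cloud(c)*1000
    m=cv2.inRange(cv2.cvtColor(c['img'],cv2.COLOR_BGR2HSV),(5,120,40),(22,255,255))>0
    for x,y,z0 in((494,-276,95),(449,2,62)):
        q=P[m&(np.hypot(P[...,0]-x,P[...,1]-y)<32)&(P[...,2]>z0)&(P[...,2]<z0+18)]
        print(n,x,y,len(q),(q.min(0)+q.max(0))/2 if len(q) else '',q.max(0) if len(q) else '')
"
```

```text
t 27.2 at [0.4466 0.0023 0.1931] yaw 1.97 F [-0.3 -0.4  0.2] w 0.0536 
 travel [0.0024 0.0003 0.1521] turn -0.03 tilt z [-8.e-04 -4.e-04 -1.e+00]
top flange 1139 [ 562.9 -233.9] [ 48.1 162. ] 2.067046642303467 z [93.  95.4 98.2] slope x,y [2.8 0.2]
top floor 1940 [ 496.9 -236.5] [ 91.6 163.2] 2.059584379196167 z [27.9 31.4 36.3] slope x,y [ 2.  -0.1]
top red 169 ((604.1527099609375, -233.3913116455078), (90.15921783447266, 12.712518692016602), 2.1045145988464355)
top tab 126 [ 538.4 -233.4  134. ] post 40 [ 651.4 -230.8  134.7]
top pin L 18 [ 564.5 -169.7  112.8]
top pin R 22 [ 569.3 -299.2  112.4]
side flange 43 [ 561.8 -181.5] [60.  42.8] 89.93020629882812 z [93.4 96.1 98.2] slope x,y [3.5 0.5]
side floor 887 [ 499.5 -234.5] [ 97.3 168. ] 2.070802927017212 z [29.7 34.  44.8] slope x,y [-0.2  0.6]
side red 3 ((647.9813232421875, -234.32666015625), (1.0345869064331055, 12.734672546386719), 67.03543853759766)
side tab 0  post 7 [ 651.2 -228.2  121.7]
side pin L 20 [ 567.5 -167.4  111. ]
side pin R 0 
top 494 -276 92 [ 490.5 -278.1  101.9] [ 506.3 -261.6  106.8]
top 449 2 0  
side 494 -276 63 [ 489.1 -272.9  101.4] [ 504.8 -258.8  107.1]
side 449 2 90 [448.4   5.3  68.8] [463.1  20.1  75. ]
```

Emit:
send_rows([
  [0.0024,0,0],
  [0.0024,0,0.03],
  [0.0024,0,0.07],
  [0.0024,0,0.11],
  [0.0024,0,0.135],
  [0.0024,0,0.147],
  [0.0024,0,0.152],
  [0.0024,0,0.152],
], turn=[0,0,0,0,0,0,0,0], jaw=[0.39,0.39,0.39,0.39,0.39,0.39,0.39,0.39])

```text
time: 28.2
eef_pos: [0.4497, 0.003, 0.0417]
tool_rot: [1.0, 0.017, 0.0, 0.0]
wrist_force: [-0.0, 0.6, -0.6]
gripper_width: 0.0538
```

Emit:
send_rows([
  [0,0,0],
  [0,0,0],
  [0,0,0],
  [0,0,0],
  [0,0,0],
], turn=[0,0,0,0,0], jaw=[1,1,1,1,1], squeeze=12)

```text
time: 28.7
eef_pos: [0.4498, 0.003, 0.0423]
tool_rot: [1.0, 0.017, 0.001, 0.0]
wrist_force: [-1.4, -0.9, 7.4]
gripper_width: 0.0343
```

Emit:
send_rows([
  [0,0,-0.01],
  [0,0,-0.03],
  [0,0,-0.06],
  [0,0,-0.1],
  [0,0,-0.13],
  [0,0,-0.15],
  [0,0,-0.15],
], turn=[0,0,0,0,0,0,0], jaw=[1,1,1,1,1,1,1])

```text
time: 29.4
eef_pos: [0.4509, 0.0031, 0.1943]
tool_rot: [1.0, 0.017, 0.003, 0.0]
wrist_force: [0.2, -0.2, -1.6]
gripper_width: 0.0341
```

```bash
python3 vz.py; python3 go.py .491 -.196 .195 2
```

```text
537
vase z [158.5 192.3 303.8] xy [409.3 -16.9 153.8] [490.9  36.4 348.2] eef [450.9   3.1 194.3]
161 [431.7   5.3] [451.1  23. ]
169 [429.2  -4.9] [458.5  25.6]
177 [427.7  -5.7] [464.1  25.5]
185 [430.1  -8.3] [463.   24.6]
193 [431.3  -9.2] [465.1  22. ]
201 [433.3   6.4] [460.2  18.2]
209 [421.2   6.3] [470.4  17.5]
217 [433.4   8.4] [469.9  19.2]
225 [433.    2.3] [469.9  19.9]
281 [474.4   1.5] [477.7  36.4]
289 [475.4   9.3] [476.9  32.1]
297 [409.3 -10.1] [490.9  24.1]
305 [437.9  26.7] [483.2  28.6]
t 29.45 at [0.4498 0.0029 0.1926] yaw 1.95 F [-0.3 -0.9 -1.9] w 0.0346 
 travel [ 0.0344  0.2002 -0.0022] turn -0.05 tilt z [ 2.7e-03 -5.0e-04 -1.0e+00]
```

Emit:
send_rows([
  [0.003,0.015,-0.005],
  [0.009,0.05,-0.01],
  [0.016,0.09,-0.01],
  [0.023,0.13,-0.01],
  [0.029,0.165,-0.01],
  [0.033,0.19,-0.01],
  [0.034,0.198,-0.01],
  [0.034,0.198,-0.01],
], turn=[0,0,0,0,0,0,0,0], jaw=[1,1,1,1,1,1,1,1])

```text
time: 30.25
eef_pos: [0.4892, -0.1938, 0.2002]
tool_rot: [1.0, 0.016, -0.001, -0.001]
wrist_force: [0.2, 0.2, -0.8]
gripper_width: 0.0343
```

Emit:
send_rows([
  [0,0,0],
  [0,0,0.02],
  [0,0,0.05],
  [0,0,0.08],
  [0,0,0.1],
  [0,0,0.108],
  [0,0,0.108],
], turn=[0,0,0,0,0,0,0], jaw=[1,1,1,1,1,1,1])

```text
time: 30.95
eef_pos: [0.4895, -0.192, 0.0929]
tool_rot: [1.0, 0.018, -0.001, -0.001]
wrist_force: [-0.1, -0.4, -0.5]
gripper_width: 0.0343
```

```bash
python3 vz.py | head -9; python3 go.py .491 -.194 .078 2
```

```text
358
vase z [ 60.   91.9 223.1] xy [ 447.2 -209.8   56.5] [ 528.  -157.8  347. ] eef [ 489.5 -192.    92.9]
56 [ 475.3 -181.4] [ 486.8 -175.6]
64 [ 469.1 -193.3] [ 498.8 -170.1]
72 [ 467.5 -200.3] [ 501.4 -170. ]
80 [ 467.1 -199.3] [ 505.7 -169.8]
88 [ 469.5 -203.2] [ 504.6 -170.5]
96 [ 471.8 -195.2] [ 503.4 -172.6]
104 [ 467.9 -194. ] [ 498.3 -180.6]
t 31.0 at [ 0.4902 -0.1926  0.0938] yaw 2.06 F [-0.2 -1.4 -1.2] w 0.0342 
 travel [0.0007 0.0015 0.0158] turn 0.06 tilt z [-0.e+00  4.e-04 -1.e+00]
```

Emit:
send_rows([
  [0.001,0.001,0.005],
  [0.001,0.001,0.009],
  [0.001,0.001,0.012],
  [0.001,0.001,0.014],
  [0.001,0.001,0.016],
  [0.001,0.001,0.016],
], turn=[0,0,0,0,0,0], jaw=[1,1,1,1,1,1])

```text
time: 31.6
eef_pos: [0.4909, -0.1946, 0.0773]
tool_rot: [1.0, 0.017, -0.0, -0.0]
wrist_force: [0.6, -0.1, -1.4]
gripper_width: 0.0344
```

Emit:
send_rows([
  [0,0,0.001],
  [0,0,0.002],
  [0,0,0.002],
], turn=[0,0,0], jaw=[1,1,1])

```text
time: 31.9
eef_pos: [0.491, -0.1946, 0.0754]
tool_rot: [1.0, 0.017, -0.0, -0.0]
wrist_force: [-0.6, 0.6, -1.8]
gripper_width: 0.0341
```

Emit:
send_rows([
  [0,0,0.001],
  [0,0,0.0015],
  [0,0,0.0015],
], turn=[0,0,0], jaw=[1,1,1])

```text
time: 32.2
eef_pos: [0.491, -0.1947, 0.074]
tool_rot: [1.0, 0.017, -0.0, 0.0]
wrist_force: [-0.5, 0.4, 0.3]
gripper_width: 0.034
```

Emit:
send_rows([
  [0,0,0.001],
  [0,0,0.001],
  [0,0,0.001],
], turn=[0,0,0], jaw=[1,1,1])

```text
time: 32.5
eef_pos: [0.4913, -0.1949, 0.0737]
tool_rot: [1.0, 0.017, 0.0, 0.0]
wrist_force: [-2.8, 0.4, 7.3]
gripper_width: 0.0343
```

Seated at about 7 N. Release, lift, and retreat clear of the view.

Emit:
send_rows([
  [0,0,0],
  [0,0,0],
  [0,0,0],
  [0,0,0],
  [0,0,-0.01],
  [0,0,-0.03],
  [0,0,-0.06],
  [0,0,-0.1],
  [0,0,-0.13],
  [0,0,-0.15],
], turn=[0,0,0,0,0,0,0,0,0,0], jaw=[0.5,0.5,0.5,0.5,0.5,0.5,0.5,0.5,0.5,0.5])

```text
time: 33.5
eef_pos: [0.492, -0.1947, 0.2262]
tool_rot: [1.0, 0.017, 0.002, 0.001]
wrist_force: [1.0, 0.8, 0.1]
gripper_width: 0.0441
```

Emit:
send_rows([
  [-0.005,-0.04,0],
  [-0.01,-0.09,0],
  [-0.015,-0.14,0],
  [-0.02,-0.19,0],
  [-0.025,-0.24,0],
  [-0.025,-0.28,0],
  [-0.025,-0.3,0],
  [-0.025,-0.3,0],
], turn=[0,0,0,0,0,0,0,0], jaw=[0.5,0.5,0.5,0.5,0.5,0.5,0.5,0.5])

```text
time: 34.3
eef_pos: [0.4554, 0.108, 0.224]
tool_rot: [1.0, 0.02, 0.001, -0.001]
wrist_force: [0.1, 0.2, -0.5]
gripper_width: 0.044
```

```bash
python3 tray.py | grep top; python3 -c "
from h import *
np.set_printoptions(precision=1,suppress=True)
ims=[]
for n in('top','side'):
    c=cam(n);P=cloud(c)*1000
    m=cv2.inRange(cv2.cvtColor(c['img'],cv2.COLOR_BGR2HSV),(5,120,40),(22,255,255))>0
    for x,y,z0 in((492,-276,95),(490,-196,95)):
        q=P[m&(np.hypot(P[...,0]-x,P[...,1]-y)<32)&(P[...,2]>z0)&(P[...,2]<z0+18)]
        print(n,x,y,len(q),(q.min(0)+q.max(0))/2 if len(q) else '',q.max(0) if len(q) else '')
    b=(130,245,280,420) if n=='top' else (120,235,240,380)
    ims.append(cv2.resize(c['img'][b[0]:b[1],b[2]:b[3]],(400,328),interpolation=cv2.INTER_CUBIC))
cv2.imwrite('pics/c7.png',np.hstack(ims)); print(observe()['time'],observe()['eef_pos'])
"
```

```text
top flange 1126 [ 563.2 -234. ] [ 48.4 161.4] 1.803351640701294 z [93.  95.4 98.1] slope x,y [3.  0.2]
top floor 1472 [ 496.9 -236.9] [ 91.4 163.4] 2.150080919265747 z [27.7 31.3 35.7] slope x,y [ 2.1 -0. ]
top red 170 ((603.9526977539062, -234.7275390625), (89.51734924316406, 15.578682899475098), 1.424461007118225)
top tab 130 [ 538.6 -233.3  133.8] post 40 [ 651.4 -230.7  134.7]
top pin L 18 [ 564.4 -169.6  113.2]
top pin R 21 [ 569.1 -299.4  112.4]
top 492 -276 93 [ 490.9 -278.3  100.6] [ 506.8 -261.3  105.7]
top 490 -196 89 [ 485.8 -196.7  101.1] [ 503.  -181.1  106.8]
side 492 -276 60 [ 490.1 -272.7  100.2] [ 505.2 -260.2  105.3]
side 490 -196 82 [ 486.6 -194.2  100.5] [ 503.  -177.5  106. ]
34.5 [0.5 0.1 0.2]
```

View pics/c7.png

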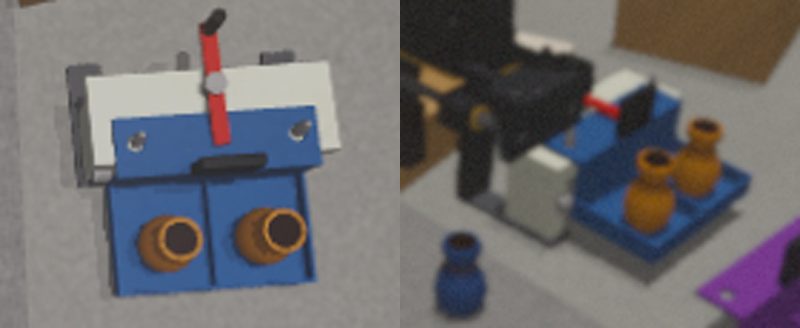

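The picture shows both amber vases upright, one per compartment at (170,243) and (270,235), with the pins through both holes and the keeper over the flange. The blue vase is still standing in place. Handing in.

```bash
python3 -c "
from cell import job_done; print(job_done())"
```

```text
the job is handed in; nothing more can be done
None
```

I hung the tray on both pins, turned the keeper to its stop over the flange, and stood one amber vase in each compartment. I handed in at about 34.5 s; no verdict was reported.

**Keeper:** it started near -0.29 rad, where its tail would have fouled the flange, so I nudged it to about 0 before hanging the tray. After the full turn it lay within about 1° of the stand's x axis, at its stop.

**Last checks:**
- **Tray:** both pins show through their holes. The flange top is at z ≈ 95 mm against 95 expected. The lean is about 3°.
- **Vases:** both were set down at about 7 N. The rims are near the compartment centres, at z ≈ 106 mm. The vases look upright.
- **Left alone:** the blue vase, tape roll and carton were not touched. I saw the blue vase standing in the last picture but did not measure any of the three again.

**What disagreed:**
- **Fingertips:** the cameras put them about 10 mm above the reported TCP, where the text says 22 mm ahead of it. My first grasp of the keeper post closed on air because of this. I measured the offset at several heights and used it from then on.
- **Cameras:** the top and side views differed by about 2 to 3 mm, so I mostly used averages.

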